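Load the sign blanks on the index table and lock it

ROBOT

A 7-joint arm with a two-finger parallel gripper is mounted at the origin on the work surface. World frame = base frame: x ahead of the robot, y to its left, z up, the work surface at z = 0. Lengths are in m, angles in degrees, forces in N, time in s.
With the tool pointing down it reaches from about 0.425 to 0.875 m from the base axis. Payload 4.7 kg.
Tool frame: the origin (TCP) lies at the very end of the fingers, on their centre line; the grasp point (between the pads) lies env.hold_point_z behind it (env.hold_point_z is the distance from the TCP to the grasp point, in m); z points along the fingers, y is the line along which they close (so a half turn about z gives the same grasp; the last joint's range is limited). The gripper opens to 87 mm and grips with 3 to 60 N. Pads are 19 mm wide; open, the fingers measure 117 mm over their backs; the gripper's body (75 mm by 190 mm) begins 51 mm behind the grasp point.
Start: joints at [70.078, 18.392, -4.016, 83.108, 1.295, 78.541, -3.26], TCP at [0.23, -0.608, 0.191] pointing down, gripper open.
Joint ranges: [-163.93, 163.93], [-17.29, 119.83], [-79.2, 71.16], [3.27, 140.29], [-89.18, 269.18], [5.43, 117.66], [-154.24, 154.24]. Speed limits (degrees/s): [147.25, 147.25, 180, 180, 180, 180, 180].

INTERFACE

Orientations are given as [roll, pitch, yaw] about the fixed x, y, z axes, in that order (R = Rz(yaw) Ry(pitch) Rx(roll)).
In Python, from cell import env gives the robot as it stands.
- The arm moves only by the shell command python3 -m jog 'ROWS' [FORCE]. ROWS is JSON, a list of rows, each an object with "dp": the shift along the tool's x, y, z in cm, a list of three; "twist": the turn about the tool's z in degrees; "fingers": the opening, from 0 (shut) to 1 (fully open). A call has 1 to 8 rows; each row is the pose to reach, as a shift and turn from the pose commanded when the call began, along the tool's axes at that moment; what a row does not reach only later rows make up. A row lasts 1/8 s, in which the tool goes at most 62.5 mm and 10.7 degrees, less where a joint would pass 70% of its speed; a pose out of reach is approached as far as the arm can. A call with a gripper value outside its range is refused whole. The fingers move at their own pace and stop on an object; FORCE is the grip in N (left out, the last holds). Time passes only in rows, so rows that repeat a pose let the fingers close. It gives the time, the measured TCP pose, the force, the opening and the grip force at its end, in the units of the state.
- env.get_obs(): the state, without advancing time (a new reading comes with each control period).
- env.read_camera(name): name is "scene" or "top" or "wrist"; returns a dict with "pixels" (420x560x3 uint8, blue, green, red), "depth" (420x560 float32, m along the optical axis (not along the pixel's ray), 0 where there is no reading), "fx", "fy", "cx", "cy" (pixels), "rvec" (rotation vector, rad) and "tvec" (3), from world to camera coordinates, as OpenCV has them. Camera axes: x right, y down, z forward; pixel columns grow to the right and rows downward; lengths in m; the calibration is good to about 2 mm. A picture is of the moment at which its call begins.
- env.sign_off(): hands the job in; it is judged then, once.
The state is a dict: "time_s": time; "qpos": joint angles; "joint_velocities": joint speeds; "effort": joint torques, N m; "tool_pos": TCP position; "tool_rot": TCP orientation; "force": force on the tool from outside, world axes, zero at the start; "wrist_torque": the same for the moment, N m; "grip_width": finger opening in m; "grasp_force": force on a finger pad.
Only numpy, scipy, OpenCV 4.12 (cv2) and the standard library are available. Lean on these libraries where they do the work, as an engineer would, in place of code of your own. Each camera call takes 0.05 s, during which the arm holds its last target. There are 200 camera calls.

TASK

Swing the lock hook of the index table up and back so that it stays open, then load the blanks that are on the bench, each flat (film side up) in the nest of its own shape and only while that nest stands at the front: disc, square, oblong, cross in turn, pushing the table round counter-clockwise (seen from above) by its posts one detent at a time, and past a nest whose blank is missing just the same. When the cross nest stands at the front and has had its turn, swing the hook closed until it rests in its catch; leave the carton, tape roll and tape measure alone. A blank that gets knocked out of its nest later on is put back wherever its nest then stands.

Things in the scene. Friction and masses are not known exactly. Their poses are not given: they have to be found in the camera images.
- indexer: The fixed base of a bench-top index table: grey round housing 240 mm in diameter with a turning aluminium plate on it. Origin on the bench under the plate's axis. Its -x axis points to the front (loading) position, roughly towards the robot, where a flat grey tongue 30 mm wide sticks out 30 mm from under the plate; the lock hook stands on its -y side.
- table_turn (a joint): Angle of the turning plate (rad): 0 at the start, growing counter-clockwise seen from above; no stops. A detent holds it at every quarter turn (1.571 rad) and, once it is pushed past half way, draws it on to the next one by itself; 0.5 N m turns it out of a detent, that is 5 N on a post, and it is damped, so that it turns slowly (about 1.2 rad/s).
- table_centre (a point): Centre of the plate's upper face, 45 mm above the bench. The plate is 264 mm in diameter. Midway between the nests, 45 degrees from each, 112 mm from the axis, stand four round steel push posts, 14 mm in diameter, 55 mm high over the plate. Outside each nest, 120 mm from the axis, stand two pins 8 mm in diameter, 23 mm high, 30 mm apart centre to centre: the catch for the lock hook.
- lock_hook (a joint): Angle of the lock hook (rad): 0 closed (lying level, its flat bar between the two pins of the nest that is then on the -y side of the base), 1.9 fully open (swung up and back, outwards). It closes and opens by its own weight: from above about 1.2 it falls open, from below about 0.7 it falls shut. It starts closed and then blocks the plate.
- hook_hinge (a point): Middle of the hook's hinge, 58 mm above the bench, 175 mm from the plate's axis on the base's -y side. The hinge lies along the base's x axis. The hook is a steel bar 12 mm wide that reaches 66 mm inwards when closed.
- hook_bead (a point): Centre of the hook's grip, a black roller 20 mm in diameter and 18 mm wide (along the hinge) on a 10 mm stem. 57 mm from the hinge: when closed 35 mm inwards and 45 mm above it, when fully open 54 mm outwards and 19 mm above it. It can be pinched by its two flat ends from above and turns between the finger pads.
- disc: Round sign blank, 58 mm in diameter: white 25 mm foam board with pale blue film on its top face, about 50 g. Origin at the centre of its underside, z up. None when it is not there this time.
- square: Square sign blank, 50 by 50 mm, sides along its x and y: white 25 mm foam board with pale blue film on its top face, about 50 g. Origin at the centre of its underside, z up. None when it is not there this time.
- oblong: Oblong sign blank, 34 mm (its x) by 70 mm (its y): white 25 mm foam board with pale blue film on its top face, about 50 g. Origin at the centre of its underside, z up. None when it is not there this time.
- cross: Plus-shaped sign blank, two bars 60 by 24 mm along its x and y: white 25 mm foam board with pale blue film on its top face, about 50 g. Origin at the centre of its underside, z up. None when it is not there this time.
- nest_disc (a point): Nest of the disc: centre of its floor (the plate's upper face), 66 mm from the plate's axis; x points outwards from the axis, z up. At the front when table_turn is 0. All nests have black fences 8 mm high with 2.5 mm of play on each side of the blank; here eight bars in a ring.
- nest_square (a point): Nest of the square (four bars in a square, sides along this point's x and y), axes as before; at the front when table_turn is 1.571.
- nest_oblong (a point): Nest of the oblong (its 70 mm length lies along this point's x, radially), axes as before; at the front when table_turn is 3.142.
- nest_cross (a point): Nest of the cross (four square blocks that fill the corners between its bars; the bars lie along this point's x and y), axes as before; at the front when table_turn is 4.712.
- screw_carton: Bystander: cardboard carton 75 x 100 x 70 mm, origin under its centre.
- tape_roll: Bystander: lying roll of paper tape 100 mm in diameter, 45 mm high, origin under its centre.
- tape_measure: Bystander: yellow tape measure 70 x 35 x 60 mm, origin under its centre.
Mind the look-alikes: they are no part of the job. What is shaped like the square but orange or red is not meant.

How it is judged:
By the outcome, as a careful person would: the job done as asked, in the order asked, and still so for the second after the job is handed in, with the robot touching nothing.
Of disc, square, oblong, cross only 2 to 4 are there at a start; the rules pass over those that are not, and their reading is None.
At some moment in a run one of disc, square, oblong, cross may be knocked a few centimetres aside while the robot is not near it.
Once in a run the grip may slacken for a moment while it holds something.
It also fails if it takes over 210 s, if anything falls off the work surface, if the arm or the gripper's body presses on something with over 40 N, if the wrist force passes 120 N, or if a joint passes its speed limit or range.

## Working session

There is one attempt and no reset: what is moved stays moved. The work goes in short steps, Python scripts to look and compute and a shell command to move; the robot and the scene stay as the last step left them, time stands still between calls to the robot, and variables do not carry over. Pictures are saved under pics/ and viewed, at most 14 in all, crops included, and the job is handed in when it is done.

```bash
ls; mkdir -p pics
cat > h.py <<'E'
import numpy as np, cv2
from cell import env
from scipy.spatial.transform import Rotation as R
def cam(n):
    c=env.read_camera(n); c['R']=cv2.Rodrigues(np.array(c['rvec'],float))[0]; c['t']=np.array(c['tvec'],float).ravel(); return c
def cloud(c):
    h,w=c['depth'].shape; u,v=np.meshgrid(np.arange(w),np.arange(h)); d=c['depth']
    P=np.stack([(u-c['cx'])/c['fx']*d,(v-c['cy'])/c['fy']*d,d],-1)
    return (P-c['t'])@c['R']   # R^T (P-t)
def proj(c,p):
    q=c['R']@np.array(p,float)+c['t']; return c['fx']*q[0]/q[2]+c['cx'],c['fy']*q[1]/q[2]+c['cy']
def st():
    o=env.get_obs(); print({k:np.round(o[k],3).tolist() for k in('time_s','tool_pos','tool_rot','force','grip_width','grasp_force','qpos')}); return o
def go(p,yaw=None):
    "cm shift in tool axes to world TCP p; twist"
    o=env.get_obs(); Rm=R.from_euler('xyz',o['tool_rot'],degrees=True)
    print('dp',np.round(Rm.inv().apply(np.array(p)-o['tool_pos'])*100,2), 'rot',np.round(o['tool_rot'],2))
E
python3 - <<'E'
from h import *
st(); print(env.hold_point_z)
a=cam('scene');b=cam('top')
cv2.imwrite('pics/scene.png',a['pixels']);cv2.imwrite('pics/top.png',b['pixels'])
for c in(a,b): print(-c['R'].T@c['t'],c['fx'],c['R'].round(2).tolist())
E
```

```text
pics
{'time_s': 0.0, 'tool_pos': [0.23, -0.607, 0.19], 'tool_rot': [-179.888, 0.005, 20.733], 'force': [0.456, -0.353, 0.03], 'grip_width': 0.087, 'grasp_force': 0.0, 'qpos': [70.079, 18.44, -4.017, 83.176, 1.295, 78.542, -3.26]}
0.0187
[ 0.9596594  -0.43835777  1.03743281] 476.24132167332056 [[0.7, 0.71, 0.01], [0.61, -0.6, -0.52], [-0.36, 0.37, -0.86]]
[ 0.406371   -0.03385315  1.00055828] 402.42858671553836 [[-0.01, -1.0, -0.02], [-0.98, 0.01, -0.19], [0.19, 0.02, -0.98]]
```

View pics/top.png

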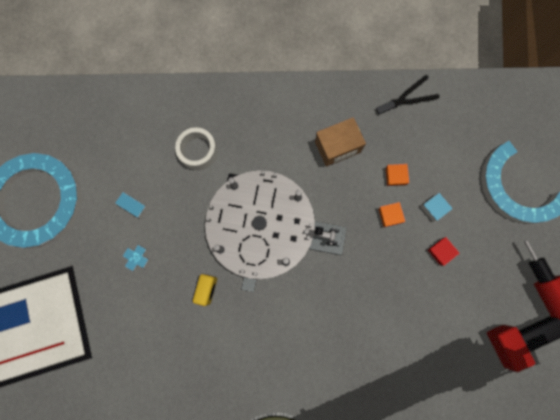

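View pics/scene.png

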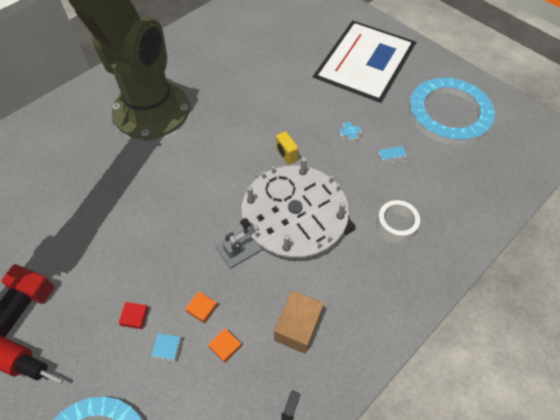

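Top view candidates: the square is the pale blue piece at (437,207). Its look-alikes are orange at (398,174) and (392,214), and red at (444,250). The oblong is at (130,205) and the cross at (136,258). The blue rings at (27,200) and (530,180) are not blanks, and I see no disc. The table centre is at (259,223), the tongue at (249,285) and the hook at (325,236). I'll measure these and check one close crop.

```bash
cat >> h.py <<'E'
def blanks(c,names=True):
    "pale-blue blobs above bench: list of (n, centroid, zmed, rect angle(world deg of long side), size)"
    W=cloud(c); hsv=cv2.cvtColor(c['pixels'],cv2.COLOR_BGR2HSV)
    m=((abs(hsv[...,0].astype(int)-100)<14)&(hsv[...,1]>70)&(hsv[...,2]>110)&(c['depth']>0)).astype(np.uint8)
    n,l,s,ce=cv2.connectedComponentsWithStats(m); out=[]
    for i in range(1,n):
        if s[i,4]<120: continue
        ct=max(cv2.findContours((l==i).astype(np.uint8),0,2)[0],key=len)[:,0,:].astype(float)
        z=np.median(W[l==i][:,2])
        # rays on plane z
        def ray(px):
            d=np.stack([(px[:,0]-c['cx'])/c['fx'],(px[:,1]-c['cy'])/c['fy'],np.ones(len(px))],-1)@c['R']; o=-c['R'].T@c['t']
            return (o+d*((z-o[2])/d[:,2])[:,None])[:,:2]
        r=cv2.minAreaRect((ray(ct)*1000).astype(np.float32))
        yx=np.argwhere(l==i)[:,::-1].astype(float); cen=ray(yx).mean(0)
        out.append((int(s[i,4]),ce[i].round(0).tolist(),cen.round(4).tolist(),round(float(z),4),[np.round(q,1).tolist() if not np.isscalar(q) else round(q,1) for q in r]))
    return out
E
python3 - <<'E'
from h import *
for n in('top','scene'):
    c=cam(n); print(n)
    for b in blanks(c): print(b)
    W=cloud(c)
    # plate: points with z ~45mm, bright
    g=c['pixels'].min(2)
    m=(abs(W[...,2]-.045)<.006)&(g>110)&(abs(W[...,0]-.45)<.35)&(abs(W[...,1])<.3)
    n_,l,s,ce=cv2.connectedComponentsWithStats(m.astype(np.uint8)); i=1+s[1:,4].argmax()
    h=cv2.convexHull(W[l==i][:,:2].astype(np.float32)*1000); print('plate',s[i],cv2.minEnclosingCircle(h),np.median(W[l==i][:,2]))
    # posts: z>85
    m=(W[...,2]>.088)&(W[...,2]<.13)&(abs(W[...,0]-.45)<.3)&(abs(W[...,1])<.3)
    n_,l,s,ce=cv2.connectedComponentsWithStats(m.astype(np.uint8))
    for i in range(1,n_):
        if s[i,4]>8: print('post',s[i,4],ce[i].round(),W[l==i].mean(0).round(4))
    if n=='top':
        im=cv2.resize(c['pixels'][130:300,180:460],(800,486),interpolation=cv2.INTER_CUBIC); cv2.imwrite('pics/crop.png',im)
E
```

```text
top
(1910, [515.0, 190.0], [0.6309, -0.5892], 0.0254, [[635.7, -599.8], [216.2, 137.3], 38.6])
(3014, [40.0, 199.0], [0.6224, 0.59], 0.0258, [[624.8, 595.0], [241.3, 192.6], 7.2])
(369, [130.0, 204.0], [0.6052, 0.3614], 0.0257, [[605.5, 361.6], [69.5, 34.4], 58.0])
(412, [437.0, 206.0], [0.5926, -0.3989], 0.0255, [[592.7, -398.9], [50.2, 50.0], 35.8])
(381, [135.0, 257.0], [0.4734, 0.34], 0.0254, [[473.3, 339.8], [54.8, 54.8], 16.4])
plate [ 205  170  110  109 7884] ((552.9663696289062, 36.03744125366211), 131.90724182128906) 0.04559703276351515
post 34 [231. 180.] [0.6446 0.0972 0.0988]
post 33 [298. 192.] [ 0.6139 -0.0572  0.0994]
post 77 [319. 230.] [ 0.5251 -0.1008  0.1106]
post 34 [217. 247.] [0.4903 0.1282 0.0986]
post 32 [286. 260.] [ 0.4591 -0.0266  0.0987]
scene
(422, [381.0, 56.0], [0.3303, 0.6574], 0.0047, [[330.0, 658.1], [55.1, 113.5], 17.3])
(2286, [452.0, 109.0], [0.6241, 0.6133], 0.0239, [[620.7, 617.5], [240.9, 235.2], 45.6])
(218, [350.0, 130.0], [0.4719, 0.3385], 0.0242, [[471.8, 339.0], [52.1, 52.9], 14.8])
(247, [392.0, 152.0], [0.6041, 0.3606], 0.024, [[604.0, 360.4], [69.3, 33.5], 58.3])
(535, [165.0, 346.0], [0.5923, -0.4004], 0.0245, [[592.2, -400.3], [49.4, 49.0], 36.0])
(1351, [99.0, 409.0], [0.6004, -0.5731], 0.0246, [[598.5, -570.0], [171.0, 43.1], 45.4])
plate [ 242  165  107   92 6349] ((550.4605102539062, 34.58966064453125), 132.87823486328125) 0.04430588029001761
post 33 [304. 160.] [0.4905 0.1268 0.0965]
post 34 [249. 189.] [ 0.4599 -0.0285  0.0969]
post 37 [342. 205.] [0.6458 0.0956 0.0967]
post 81 [245. 223.] [ 0.5267 -0.1036  0.1078]
post 39 [287. 237.] [ 0.6152 -0.0592  0.0968]
```

View pics/crop.png

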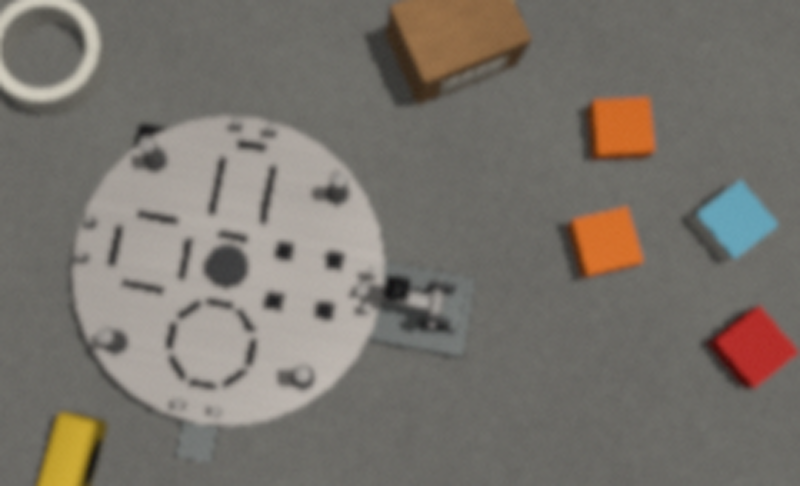

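The crop shows the pale blue square at (738,218), clearly different from the two orange and one red look-alikes. The disc nest stands at the front, empty, and the hook bead is at (397,288). With the disc absent, the square, oblong and cross are the job. First the hook: I'll pinch the bead along the base x axis.

```bash
cat >> h.py <<'E'
C=np.array([.5523,.0350]); TH=np.radians(-11.3)
ex=np.array([np.cos(TH),np.sin(TH)]); ey=np.array([-ex[1],ex[0]])
def B(x,y,z): return [*(C+x*ex+y*ey),z]
E
python3 - <<'E'
from h import *
c=cam('top');W=cloud(c)
m=(W[...,2]>.101)&(W[...,2]<.125)&(abs(W[...,0]-.52)<.04)&(abs(W[...,1]+.1)<.03)
p=W[m];print(len(p),p.mean(0),p.max(0),B(0,-.14,.103))
m=(W[...,2]>.05)&(abs(W[...,0]-.52)<.06)&(W[...,1]<-.115)&(W[...,1]>-.2)
print('bracket zmax',W[m][:,2].max())
go(B(0,-.14,.17))
E
```

```text
76 [ 0.52524521 -0.10091182  0.1104204 ] [ 0.53496004 -0.09084855  0.1156881 ] [np.float64(0.5248675398060475), np.float64(-0.10228605219652584), 0.103]
bracket zmax 0.07276111659114859
dp [ 45.47 -36.83   2.05] rot [-1.7995e+02  1.0000e-02  2.0730e+01]
```

```bash
python3 -m jog '[{"dp":[5,-4,0],"twist":-10,"fingers":0.6},{"dp":[10,-8,0.5],"twist":-20,"fingers":0.6},{"dp":[15,-12,0.5],"twist":-30,"fingers":0.6},{"dp":[20,-16,1],"twist":-40,"fingers":0.6},{"dp":[25,-20,1],"twist":-50,"fingers":0.6},{"dp":[30,-24.5,1],"twist":-58,"fingers":0.6},{"dp":[35,-28.5,1],"twist":-58,"fingers":0.6},{"dp":[40,-32.5,1],"twist":-58,"fingers":0.6}]' 20
python3 - <<'E'
from h import *
st();go(B(0,-.14,.16))
E
```

```text
time_s: 1.25
tool_pos: [0.4818, -0.1744, 0.181]
tool_rot: [180.0, 0.0, 78.7]
force: [0.5, -0.5, -0.2]
grip_width: 0.0523
grasp_force: 0.0
{'time_s': 1.25, 'tool_pos': [0.482, -0.174, 0.181], 'tool_rot': [179.953, 0.046, 78.707], 'force': [0.489, -0.463, -0.153], 'grip_width': 0.052, 'grasp_force': 0.0, 'qpos': [46.213, 3.346, -30.22, 102.333, 1.788, 74.732, 4.273]}
dp [7.91 2.81 2.1 ] rot [1.7995e+02 5.0000e-02 7.8710e+01]
```

```bash
python3 -m jog '[{"dp":[4,1.4,1],"fingers":0.6},{"dp":[7.9,2.8,2],"fingers":0.6},{"dp":[7.9,2.8,4],"fingers":0.6},{"dp":[7.9,2.8,6.5],"fingers":0.6},{"dp":[7.9,2.8,9.2],"fingers":0.6},{"dp":[7.9,2.8,9.2],"fingers":0.15},{"dp":[7.9,2.8,9.2],"fingers":0.1},{"dp":[7.9,2.8,9.2],"fingers":0.05}]' 20; python3 -m jog '[{"dp":[0,0,0],"fingers":0.05},{"dp":[0,0,0],"fingers":0.05}]' 20
python3 - <<'E'
from h import *
st()
# arc of bead: dp in tool axes relative to now
o=env.get_obs(); Rm=R.from_euler('xyz',o['tool_rot'],degrees=True)
a0=np.arctan2(45,35)
for q in np.arange(0,1.86,.2): 
    a=a0+q; out=-.057*np.cos(a)+.057*np.cos(a0); up=.057*(np.sin(a)-np.sin(a0))
    print(round(q,2),np.round(100*Rm.inv().apply([*(-ey*out),up]),2))
E
```

```text
{'time_s': 1.25, 'tool_pos': [0.482, -0.174, 0.181], 'tool_rot': [179.953, 0.046, 78.707], 'force': [0.489, -0.463, -0.153], 'grip_width': 0.052, 'grasp_force': 0.0, 'qpos': [46.213, 3.346, -30.22, 102.333, 1.788, 74.732, 4.273]}
0.0 [0. 0. 0.]
0.2 [-0.96  0.   -0.6 ]
0.4 [-2.03  0.   -1.01]
0.6 [-3.15  0.   -1.19]
0.8 [-4.29  0.   -1.14]
1.0 [-5.4   0.   -0.87]
1.2 [-6.43 -0.   -0.39]
1.4 [-7.34 -0.    0.29]
1.6 [-8.1  -0.    1.14]
1.8 [-8.67 -0.    2.12]validation failed for argument at $[0]...
validation failed for argument at $[0]...
```

```bash
python3 -m jog '[{"dp":[4,1.4,1],"twist":0,"fingers":0.6},{"dp":[7.9,2.8,2],"twist":0,"fingers":0.6},{"dp":[7.9,2.8,4],"twist":0,"fingers":0.6},{"dp":[7.9,2.8,6.5],"twist":0,"fingers":0.6},{"dp":[7.9,2.8,9.2],"twist":0,"fingers":0.6},{"dp":[7.9,2.8,9.2],"twist":0,"fingers":0.15},{"dp":[7.9,2.8,9.2],"twist":0,"fingers":0.1},{"dp":[7.9,2.8,9.2],"twist":0,"fingers":0.05}]' 20; python3 -m jog '[{"dp":[0,0,0],"twist":0,"fingers":0.05},{"dp":[0,0,0],"twist":0,"fingers":0.05}]' 20
```

```text
time_s: 2.25
tool_pos: [0.525, -0.1043, 0.0901]
tool_rot: [179.9, 0.0, 78.7]
force: [0.5, 0.0, -0.2]
grip_width: 0.0298
grasp_force: 0.0
time_s: 2.5
tool_pos: [0.5242, -0.1041, 0.0892]
tool_rot: [180.0, 0.0, 78.7]
force: [0.2, -0.1, -0.4]
grip_width: 0.0101
grasp_force: 0.0
```

Run:
```python
from h import *
st(); a=cam('scene'); b=cam('wrist')
cv2.imwrite('pics/hk.png',np.hstack([cv2.resize(a['pixels'][150:290,170:330],(400,350),interpolation=cv2.INTER_CUBIC),cv2.resize(b['pixels'],(400,350))]))
st()
```

```text
{'time_s': 2.5, 'tool_pos': [0.524, -0.104, 0.089], 'tool_rot': [179.956, 0.018, 78.724], 'force': [0.231, -0.091, -0.446], 'grip_width': 0.01, 'grasp_force': 0.0, 'qpos': [39.415, 11.288, -34.141, 105.848, 6.993, 64.894, -8.459]}
{'time_s': 2.6, 'tool_pos': [0.524, -0.104, 0.089], 'tool_rot': [179.982, 0.012, 78.729], 'force': [0.718, 0.884, -0.015], 'grip_width': 0.007, 'grasp_force': 0.0, 'qpos': [39.413, 11.307, -34.14, 105.864, 6.995, 64.888, -8.457]}
```

View pics/hk.png

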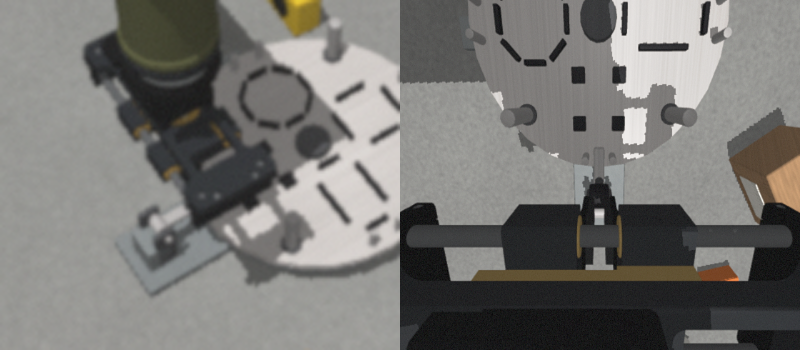

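The wrist view shows the fingers (pads at (580,240) and (620,240)) closing on nothing, so the bead isn't between them. I'll open, rise and measure it again.

```bash
python3 -m jog '[{"dp":[0,0,0],"twist":0,"fingers":0.6},{"dp":[0,0,0],"twist":0,"fingers":0.6},{"dp":[0,0,0],"twist":0,"fingers":0.6},{"dp":[0,0,0],"twist":0,"fingers":0.6},{"dp":[0,0,-3],"twist":0,"fingers":0.6},{"dp":[0,0,-6],"twist":0,"fingers":0.6},{"dp":[0,0,-8],"twist":0,"fingers":0.6},{"dp":[0,0,-8],"twist":0,"fingers":0.6}]'
python3 - <<'E'
from h import *
b=cam('wrist');a=cam('scene');W=cloud(b)
cv2.imwrite('pics/hk2.png',np.hstack([cv2.resize(a['pixels'][150:290,170:330],(240,210),interpolation=cv2.INTER_CUBIC).repeat(2,0),b['pixels']]))
print(-b['R'].T@b['t'],proj(b,B(0,-.14,.103)),proj(b,B(0,-.175,.058)), proj(b,[.459,-.027,.1]))
Wl=(W-[*C,0]); X=Wl[...,0]*ex[0]+Wl[...,1]*ex[1]; Y=Wl[...,0]*ey[0]+Wl[...,1]*ey[1]
m=(W[...,2]>.075)&(W[...,2]<.13)&(abs(X)<.04)&(Y<-.08)&(Y>-.25)&(b['depth']>0)
for z in np.arange(.07,.13,.005):
    k=m&(abs(W[...,2]-z)<.0025)
    if k.sum()>5: print(z.round(3),k.sum(),'X',np.percentile(X[k],[2,98]).round(4),'Y',np.percentile(Y[k],[2,98]).round(4))
E
```

```text
time_s: 3.6
tool_pos: [0.5252, -0.1042, 0.1702]
tool_rot: [179.8, 0.0, 78.7]
force: [-0.3, 0.8, -0.4]
grip_width: 0.0521
grasp_force: 0.0
[ 0.5399709  -0.02835974  0.36474372] (np.float64(277.73071184683573), np.float64(204.56671045885153)) (np.float64(277.77111404259676), np.float64(223.4121614971333)) (np.float64(188.69767357234366), np.float64(137.84504376228313))
0.105 41 X [-0.0089  0.0076] Y [-0.129  -0.1275]
0.11 206 X [-0.0098  0.0076] Y [-0.1454 -0.1285]
0.115 153 X [-0.0088  0.0075] Y [-0.1422 -0.1319]
```

View pics/hk2.png

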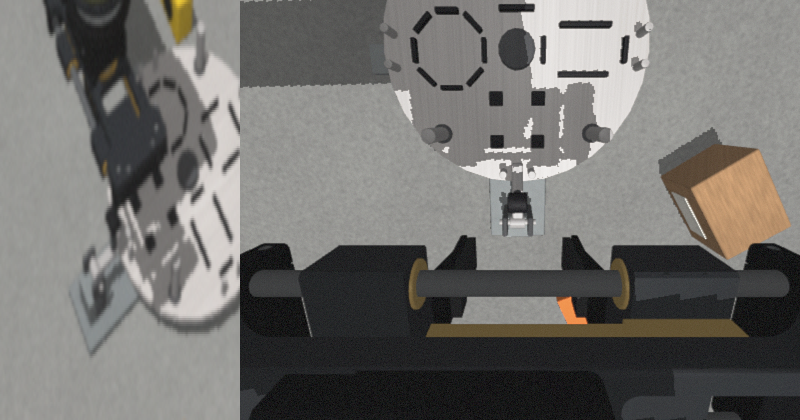

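The bead is still closed at picture (517,205), and the fingertips are at (468,240) and (572,240). I'll check where the tips really are against the TCP.

Run:
```python
from h import *
b=cam('wrist');W=cloud(b);o=env.get_obs()
print(proj(b,o['tool_pos']))
m=(W[...,2]>.13)&(W[...,2]<.24)&(b['depth']>0)
T=(W-o['tool_pos'])@R.from_euler('xyz',o['tool_rot'],degrees=True).as_matrix()
v,u=np.where(m)
for z in np.arange(-.06,.012,.006):
    k=m&(abs(T[...,2]-z)<.003)
    for s in(-1,1):
        q=T[k&(np.sign(T[...,1])==s)]
        if len(q)>5: print(z.round(3),s,len(q),'x',np.percentile(q[:,0],[2,98]).round(4),'y',np.percentile(q[:,1],[2,98]).round(4))
```

```text
(np.float64(278.1120627760894), np.float64(232.66966953705696))
-0.06 -1 152 x [0.0037 0.0122] y [-0.0352 -0.0257]
-0.06 1 150 x [0.0034 0.0122] y [0.0265 0.0365]
-0.054 -1 125 x [0.0004 0.0121] y [-0.0345 -0.0256]
-0.054 1 133 x [0.0007 0.0121] y [0.0262 0.0352]
-0.048 -1 125 x [-0.0026  0.0121] y [-0.0345 -0.0256]
-0.048 1 122 x [-0.003   0.0121] y [0.0263 0.0349]
-0.042 -1 113 x [-0.0049  0.012 ] y [-0.0343 -0.0256]
-0.042 1 113 x [-0.0058  0.0122] y [0.0263 0.0351]
-0.036 -1 107 x [-0.0079  0.012 ] y [-0.034  -0.0256]
-0.036 1 106 x [-0.008   0.0121] y [0.0263 0.0348]
-0.03 -1 12 x [-0.0065  0.0115] y [-0.0332 -0.0258]
-0.03 1 13 x [-0.0054  0.0112] y [0.0264 0.0324]
```

Run:
```python
from h import *
b=cam('wrist');W=cloud(b);o=env.get_obs();M=R.from_euler('xyz',o['tool_rot'],degrees=True).as_matrix()
for z in(-.06,-.03,-.018,0):
  print(z,[np.round(proj(b,o['tool_pos']+M@np.array([x,.03,z]))).tolist() for x in(-.0095,.012)])
print(b['depth'][225:262:3,330].round(3)); print(b['pixels'][225:262:3,330].tolist())
k=b['rvec'];print(b['R'].round(3).tolist())
```

```text
-0.06 [[335.0, 292.0], [337.0, 254.0]]
-0.03 [[326.0, 265.0], [328.0, 233.0]]
-0.018 [[323.0, 256.0], [325.0, 226.0]]
0 [[320.0, 245.0], [321.0, 217.0]]
[0.384 0.386 0.387 0.388 0.388 0.17  0.165 0.161 0.159 0.155 0.151 0.15
 0.151]
[[151, 154, 154], [149, 153, 151], [145, 147, 149], [152, 155, 157], [84, 84, 85], [28, 21, 25], [34, 30, 33], [28, 26, 29], [21, 24, 23], [25, 25, 29], [32, 34, 32], [26, 28, 25], [35, 37, 33]]
[[0.981, -0.195, -0.003], [-0.186, -0.942, 0.279], [-0.058, -0.273, -0.96]]
```

The fingers end about 30 mm short of the reported TCP, so the first pinch closed above the bead. I'll go lower, carefully.

```bash
python3 -m jog '[{"dp":[0.3,0,3],"twist":0,"fingers":0.6},{"dp":[0.3,0,6],"twist":0,"fingers":0.6},{"dp":[0.3,0,8],"twist":0,"fingers":0.6},{"dp":[0.3,0,9.5],"twist":0,"fingers":0.6},{"dp":[0.3,0,10.8],"twist":0,"fingers":0.6},{"dp":[0.3,0,10.8],"twist":0,"fingers":0.05},{"dp":[0.3,0,10.8],"twist":0,"fingers":0.05},{"dp":[0.3,0,10.8],"twist":0,"fingers":0.05}]' 20; python3 -m jog '[{"dp":[0,0,0],"twist":0,"fingers":0.05},{"dp":[0,0,0],"twist":0,"fingers":0.05}]' 20
```

```text
time_s: 4.8
tool_pos: [0.5252, -0.1012, 0.0615]
tool_rot: [179.9, 0.0, 78.7]
force: [0.1, 0.4, 0.3]
grip_width: 0.0303
grasp_force: 0.0
time_s: 5.05
tool_pos: [0.5246, -0.1011, 0.0612]
tool_rot: [180.0, 0.0, 78.7]
force: [-2.2, -0.0, 3.4]
grip_width: 0.0177
grasp_force: 20.0
```

Gripped (17.7 mm, 20 N). Now the arc.

```bash
python3 -m jog '[{"dp":[-1,0,-0.6],"twist":0,"fingers":0.05},{"dp":[-2,0,-1],"twist":0,"fingers":0.05},{"dp":[-3.15,0,-1.2],"twist":0,"fingers":0.05},{"dp":[-4.3,0,-1.15],"twist":0,"fingers":0.05},{"dp":[-5.4,0,-0.85],"twist":0,"fingers":0.05},{"dp":[-6.4,0,-0.4],"twist":0,"fingers":0.05},{"dp":[-7.3,0,0.3],"twist":0,"fingers":0.05},{"dp":[-8.1,0,1.1],"twist":0,"fingers":0.05}]'; python3 -m jog '[{"dp":[0,0,0],"twist":0,"fingers":0.05},{"dp":[-0.3,0,0.5],"twist":0,"fingers":0.05},{"dp":[-0.3,0,0.5],"twist":0,"fingers":0.5},{"dp":[-0.3,0,0.5],"twist":0,"fingers":0.5},{"dp":[-0.3,0,0.5],"twist":0,"fingers":0.5},{"dp":[-0.3,0,0.5],"twist":0,"fingers":0.5},{"dp":[-0.3,0,-5],"twist":0,"fingers":0.5},{"dp":[-0.3,0,-9],"twist":0,"fingers":0.5}]'
python3 - <<'E'
from h import *
b=cam('wrist');a=cam('scene')
cv2.imwrite('pics/hk3.png',np.hstack([cv2.resize(a['pixels'][150:290,170:330],(240,210),interpolation=cv2.INTER_CUBIC).repeat(2,0),b['pixels']]))
W=cloud(b)
Wl=(W-[*C,0]); X=Wl[...,0]*ex[0]+Wl[...,1]*ex[1]; Y=Wl[...,0]*ey[0]+Wl[...,1]*ey[1]
m=(W[...,2]>.08)&(W[...,2]<.13)&(abs(X)<.03)&(Y<-.14)&(Y>-.26)
print(m.sum(),W[m][:,2].max() if m.any() else 0,Y[m].mean())
for q in blanks(cam('top')): print(q)
E
```

```text
time_s: 6.05
tool_pos: [0.5085, -0.1831, 0.0497]
tool_rot: [180.0, 0.1, 78.6]
force: [-0.2, -0.8, 3.7]
grip_width: 0.0177
grasp_force: 20.0
time_s: 7.05
tool_pos: [0.5086, -0.1832, 0.1415]
tool_rot: [179.9, -0.0, 78.8]
force: [1.2, -0.0, 0.2]
grip_width: 0.0437
grasp_force: 0.0
1000 0.12361087755057652 -0.203760310419139
(1906, [515.0, 190.0], [0.631, -0.5893], 0.0253, [[635.7, -599.9], [216.2, 137.3], 38.6])
(3015, [40.0, 199.0], [0.6223, 0.59], 0.0259, [[624.7, 595.0], [241.3, 192.6], 7.2])
(369, [130.0, 204.0], [0.6051, 0.3613], 0.0256, [[605.4, 361.5], [69.1, 34.4], 58.0])
(374, [135.0, 257.0], [0.4733, 0.34], 0.0255, [[473.9, 339.7], [53.1, 54.8], 15.1])
(643, [13.0, 315.0], [0.3375, 0.637], 0.0063, [[337.8, 638.5], [55.2, 71.2], 16.6])
```

View pics/hk3.png

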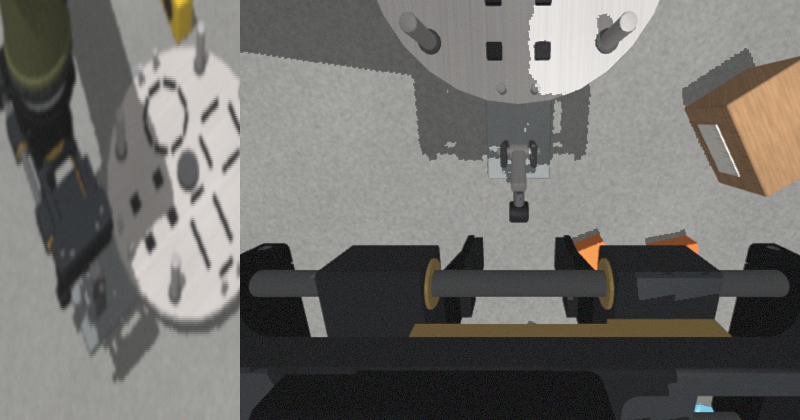

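The hook is open: the bead lies outward at picture (519,212). The disc is missing, so I turn straight on to the square nest, pushing the far post. At this yaw the tool's x axis is base +y and its y axis is base +x.

```bash
python3 -m jog '[{"dp":[4,3,0],"twist":0,"fingers":0},{"dp":[8,5.5,0],"twist":0,"fingers":0},{"dp":[11.8,7.9,0],"twist":0,"fingers":0},{"dp":[11.8,7.9,0],"twist":0,"fingers":0},{"dp":[11.8,7.9,3],"twist":0,"fingers":0},{"dp":[11.8,7.9,6],"twist":0,"fingers":0},{"dp":[11.8,7.9,9.3],"twist":0,"fingers":0},{"dp":[11.8,7.9,9.3],"twist":0,"fingers":0}]' 10
python3 - <<'E'
from h import *
o=st(); d=np.array(o['tool_pos'])[:2]-C; x,y=d@ex,d@ey; print(x,y)
for f in range(-45,26,7): print(f,np.round([100*(.112*np.sin(np.radians(f))-.0175-y),100*(.112*np.cos(np.radians(f))-x)],1))
E
```

```text
time_s: 8.2
tool_pos: [0.6048, -0.0841, 0.043]
tool_rot: [-179.6, 0.1, 78.7]
force: [-0.8, -0.3, -0.3]
grip_width: 0.0005
grasp_force: 0.0
{'time_s': 8.2, 'tool_pos': [0.605, -0.084, 0.043], 'tool_rot': [-179.557, 0.052, 78.679], 'force': [-0.787, -0.281, -0.296], 'grip_width': 0.0, 'grasp_force': 0.0, 'qpos': [32.789, 24.057, -33.769, 97.137, 14.61, 63.715, -16.627]}
0.07484318400968758 -0.10650528479916245
-45 [1.  0.4]
-38 [2.  1.3]
-31 [3.1 2.1]
-24 [4.3 2.7]
-17 [5.6 3.2]
-10 [7.  3.5]
-3 [8.3 3.7]
4 [9.7 3.7]
11 [11.   3.5]
18 [12.4  3.2]
25 [13.6  2.7]
```

```bash
python3 -m jog '[{"dp":[0.8,0,0],"twist":0,"fingers":0},{"dp":[1.8,0.9,0],"twist":0,"fingers":0},{"dp":[2.9,1.7,0],"twist":0,"fingers":0},{"dp":[4.1,2.3,0],"twist":0,"fingers":0},{"dp":[5.4,2.8,0],"twist":0,"fingers":0},{"dp":[6.8,3.1,0],"twist":0,"fingers":0},{"dp":[8.1,3.3,0],"twist":0,"fingers":0},{"dp":[9.4,3.3,0],"twist":0,"fingers":0}]'; python3 -m jog '[{"dp":[1.3,-0.2,0],"twist":0,"fingers":0},{"dp":[2.6,-0.5,0],"twist":0,"fingers":0},{"dp":[3.5,-0.9,0],"twist":0,"fingers":0},{"dp":[3.5,-0.9,0],"twist":0,"fingers":0},{"dp":[3.5,-0.9,-5],"twist":0,"fingers":0},{"dp":[3.5,-0.9,-11],"twist":0,"fingers":0},{"dp":[3.5,-0.9,-11],"twist":0,"fingers":0},{"dp":[3.5,-0.9,-11],"twist":0,"fingers":0}]'
cat >> h.py <<'E'
def posts(c):
    W=cloud(c); m=(W[...,2]>.09)&(W[...,2]<.108); r=np.hypot(W[...,0]-C[0],W[...,1]-C[1]); m&=abs(r-.112)<.015
    n_,l,s,ce=cv2.connectedComponentsWithStats(m.astype(np.uint8))
    for i in range(1,n_):
        if s[i,4]>10:
            d=W[l==i].mean(0)[:2]-C; print('post',s[i,4],'base ang',np.degrees(np.arctan2(d@ey,d@ex)).round(1),np.hypot(*d).round(4))
E
python3 - <<'E'
from h import *
c=cam('scene');posts(c);posts(cam('top'));st()
cv2.imwrite('pics/t1.png',c['pixels'])
E
```

```text
time_s: 9.2
tool_pos: [0.6626, -0.0005, 0.0483]
tool_rot: [179.7, 0.2, 78.6]
force: [0.8, -4.4, -0.7]
grip_width: 0.0005
grasp_force: 1.9
time_s: 10.2
tool_pos: [0.6572, 0.0381, 0.1564]
tool_rot: [-180.0, 0.0, 78.7]
force: [-0.0, 0.5, -0.2]
grip_width: 0.0006
grasp_force: 0.0
post 28 base ang -135.6 0.1122
post 11 base ang 41.2 0.1097
post 36 base ang -46.3 0.1127
post 34 base ang 133.6 0.1118
{'time_s': 10.3, 'tool_pos': [0.656, 0.038, 0.155], 'tool_rot': [-179.837, 0.061, 78.707], 'force': [-0.05, -1.652, 0.259], 'grip_width': 0.001, 'grasp_force': 0.0, 'qpos': [21.575, 24.432, -36.286, 83.546, 14.544, 76.939, -26.879]}
```

View pics/t1.png

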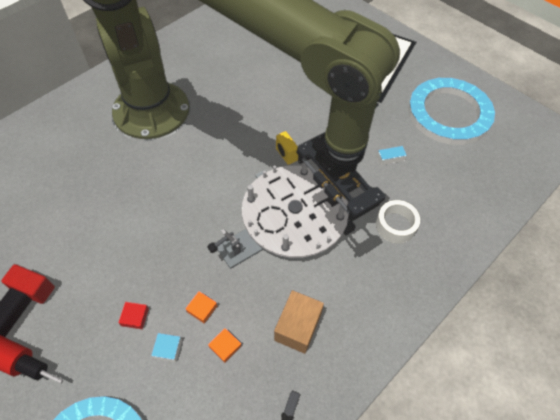

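The plate has turned a quarter. The square nest is at the front, picture (267,187), the hook is open at (215,245) and the blank square is untouched at (165,346). Now to fetch the square.

Run:
```python
from h import *
go([.5925,-.3995,.08])
```

```text
dp [-44.15   2.33   7.53] rot [-1.7984e+02  6.0000e-02  7.8710e+01]
```

```bash
python3 -m jog '[{"dp":[-5,0.5,0],"twist":-10,"fingers":0.5},{"dp":[-11,1,0],"twist":-20,"fingers":0.8},{"dp":[-17,1.5,0],"twist":-30,"fingers":0.8},{"dp":[-23,1.8,0],"twist":-40,"fingers":0.8},{"dp":[-29,2,0],"twist":-47.3,"fingers":0.8},{"dp":[-35,2.2,2],"twist":-47.3,"fingers":0.8},{"dp":[-40,2.3,4],"twist":-47.3,"fingers":0.8},{"dp":[-44.15,2.3,7],"twist":-47.3,"fingers":0.8}]'; python3 -m jog '[{"dp":[0,0,0],"twist":0,"fingers":0.8},{"dp":[0,0,0],"twist":0,"fingers":0.8}]'
python3 - <<'E'
from h import *
st(); b=cam('wrist')
for q in blanks(b): print(q)
go([.5925,-.3995,-.017])
E
```

```text
time_s: 11.3
tool_pos: [0.5921, -0.4016, 0.0847]
tool_rot: [-179.9, -0.0, 125.9]
force: [0.2, 0.2, 0.0]
grip_width: 0.0677
grasp_force: 0.0
time_s: 11.55
tool_pos: [0.5934, -0.3975, 0.0853]
tool_rot: [180.0, -0.2, 126.1]
force: [0.0, 0.6, -0.1]
grip_width: 0.0696
grasp_force: 0.0
{'time_s': 11.55, 'tool_pos': [0.593, -0.397, 0.085], 'tool_rot': [179.975, -0.166, 126.056], 'force': [0.048, 0.594, -0.144], 'grip_width': 0.07, 'grasp_force': 0.0, 'qpos': [55.431, 34.011, -34.849, 78.759, 19.382, 73.346, 55.692]}
(2711, [277.0, 208.0], [0.5922, -0.3976], 0.0256, [[592.9, -398.0], [49.1, 48.9], 36.5])
(524, [205.0, 328.0], [0.6079, -0.547], 0.0256, [[609.4, -546.3], [43.0, 21.3], 33.4])
dp [-0.12 -0.33 10.34] rot [ 1.7993e+02 -8.0000e-02  1.2615e+02]
```

```bash
python3 -m jog '[{"dp":[0,-0.1,2],"twist":0,"fingers":0.8},{"dp":[0,-0.1,4.5],"twist":0,"fingers":0.8},{"dp":[0,-0.1,7],"twist":0,"fingers":0.8},{"dp":[0,-0.1,9],"twist":0,"fingers":0.8},{"dp":[0,-0.1,10.2],"twist":0,"fingers":0.8},{"dp":[0,-0.1,10.2],"twist":0,"fingers":0.45},{"dp":[0,-0.1,10.2],"twist":0,"fingers":0.45},{"dp":[0,-0.1,10.2],"twist":0,"fingers":0.45}]' 15
python3 - <<'E'
from h import *
st(); b=cam('wrist'); W=cloud(b);o=env.get_obs()
T=(W-o['tool_pos'])@R.from_euler('xyz',o['tool_rot'],degrees=True).as_matrix()
for y0 in(-.036,.036):
  k=(abs(T[...,1]-y0)<.008)&(T[...,0]>-.02)&(T[...,0]<.016)&(W[...,2]<.12)
  print(np.percentile(W[k][:,2],[0,1,5,20]).round(4))
cv2.imwrite('pics/sq.png',b['pixels'])
E
```

```text
time_s: 12.6
tool_pos: [0.5937, -0.3999, -0.014]
tool_rot: [180.0, 0.1, 126.0]
force: [0.0, -0.6, 0.5]
grip_width: 0.0501
grasp_force: 15.0
{'time_s': 12.6, 'tool_pos': [0.594, -0.4, -0.014], 'tool_rot': [179.96, 0.114, 126.024], 'force': [0.04, -0.576, 0.516], 'grip_width': 0.05, 'grasp_force': 14.991, 'qpos': [54.616, 39.006, -32.925, 83.325, 22.361, 64.138, 53.798]}
[-0.002  -0.0005  0.      0.0009]
[-0.0012 -0.0006  0.      0.0239]
```

View pics/sq.png

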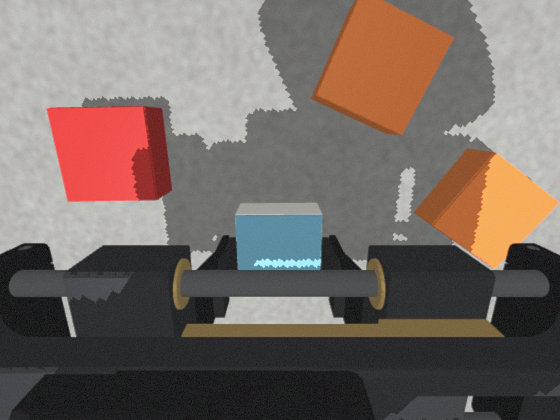

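The picture shows the square held between the fingers at (280,240), width 50 mm. Lift and carry it to the front.

```bash
python3 - <<'E'
from h import *
go(B(-.0647,0,.12))
E
python3 -m jog '[{"dp":[0,0,-4],"twist":0,"fingers":0.45},{"dp":[0,0,-9],"twist":0,"fingers":0.45},{"dp":[0,0,-13.4],"twist":0,"fingers":0.45},{"dp":[0,0,-13.4],"twist":-5,"fingers":0.45},{"dp":[0,0,-13.4],"twist":-15,"fingers":0.45},{"dp":[0,0,-13.4],"twist":-25,"fingers":0.45},{"dp":[0,0,-13.4],"twist":-35,"fingers":0.45},{"dp":[0,0,-13.4],"twist":-42.7,"fingers":0.45}]' 25
python3 - <<'E'
from h import *
st();go(B(-.0647,0,.12))
E
```

```text
dp [ 42.34  17.85 -13.47] rot [1.7996e+02 1.1000e-01 1.2602e+02]
time_s: 13.65
tool_pos: [0.5929, -0.3996, 0.1192]
tool_rot: [-180.0, 0.0, 169.0]
force: [-1.3, 0.1, -1.2]
grip_width: 0.0494
grasp_force: 25.0
{'time_s': 13.65, 'tool_pos': [0.593, -0.4, 0.119], 'tool_rot': [-179.976, 0.03, 168.993], 'force': [-1.347, 0.105, -1.232], 'grip_width': 0.049, 'grasp_force': 24.99, 'qpos': [60.351, 34.802, -43.135, 76.542, 23.567, 77.613, 96.44]}
dp [18.76 41.92 -0.11] rot [-1.7998e+02  3.0000e-02  1.6899e+02]
```

```bash
python3 -m jog '[{"dp":[2.2,5,0],"twist":0,"fingers":0.45},{"dp":[4.5,10,0],"twist":0,"fingers":0.45},{"dp":[7,15.5,0],"twist":0,"fingers":0.45},{"dp":[9.4,21,0],"twist":0,"fingers":0.45},{"dp":[11.8,26.5,0],"twist":0,"fingers":0.45},{"dp":[14.2,32,0],"twist":0,"fingers":0.45},{"dp":[16.5,37,0],"twist":0,"fingers":0.45},{"dp":[18.8,41.9,0],"twist":0.2,"fingers":0.45}]'; python3 -m jog '[{"dp":[0,0,0],"twist":0,"fingers":0.45},{"dp":[0,0,0],"twist":0,"fingers":0.45},{"dp":[0,0,0],"twist":0,"fingers":0.45}]';  python3 - <<'E'
from h import *
st();b=cam('wrist')
for q in blanks(b): print(q)
go(B(-.0647,0,.032)); 
# nest fence check: black bars at z~53 around front nest
W=cloud(b);Wl=W-[*C,0];X=Wl[...,0]*ex[0]+Wl[...,1]*ex[1];Y=Wl[...,0]*ey[0]+Wl[...,1]*ey[1]
m=(b['pixels'].max(2)<60)&(abs(W[...,2]-.051)<.005)&(X<-.02)&(X>-.11)&(abs(Y)<.045)
print(m.sum(),X[m].min(),X[m].max(),Y[m].min(),Y[m].max())
cv2.imwrite('pics/pl1.png',b['pixels'])
E
```

```text
time_s: 14.65
tool_pos: [0.4901, 0.05, 0.1193]
tool_rot: [-179.9, 0.1, 168.5]
force: [0.9, -0.0, -0.5]
grip_width: 0.0495
grasp_force: 25.0
time_s: 15.02
tool_pos: [0.4908, 0.0467, 0.1188]
tool_rot: [-180.0, 0.0, 168.4]
force: [0.8, -1.0, 0.1]
grip_width: 0.0494
grasp_force: 25.0
{'time_s': 15.025, 'tool_pos': [0.491, 0.047, 0.119], 'tool_rot': [-179.982, 0.01, 168.389], 'force': [0.793, -0.977, 0.081], 'grip_width': 0.049, 'grasp_force': 24.991, 'qpos': [49.235, 7.258, -60.54, 108.667, 6.842, 67.889, 64.697]}
(277, [554.0, 115.0], [0.4625, 0.3194], 0.0254, [[461.9, 317.1], [26.6, 13.8], 3.4])
(4590, [279.0, 242.0], [0.4818, 0.0492], 0.1583, [[482.1, 49.1], [49.0, 33.7], 78.5])
dp [0.2  0.05 8.67] rot [-180.     -0.    168.38]
389 -0.0998517498999753 -0.032700487941635374 -0.0449498438604184 0.03534498377542265
```

View pics/pl1.png

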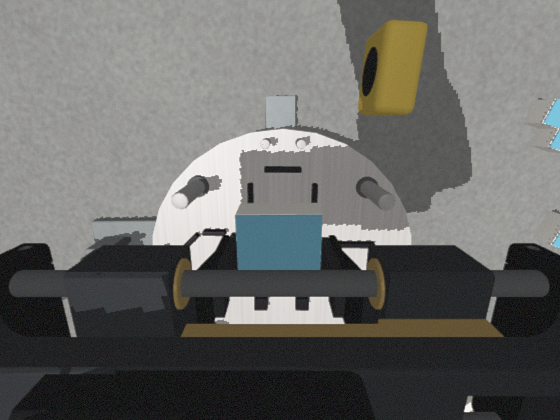

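The square hangs level above its nest. The nest's outer bar is at (283,169) and its side bars at (250,190) and (315,190), all aligned with the blank. Lower with a 2 mm outward shift, then release.

```bash
python3 -m jog '[{"dp":[0.2,0,2],"twist":-0.2,"fingers":0.45},{"dp":[0.2,0,4.5],"twist":-0.2,"fingers":0.45},{"dp":[0.2,0,6.5],"twist":-0.2,"fingers":0.45},{"dp":[0.2,0,7.6],"twist":-0.2,"fingers":0.45},{"dp":[0.2,0,8.2],"twist":-0.2,"fingers":0.45},{"dp":[0.2,0,8.6],"twist":-0.2,"fingers":0.45},{"dp":[0.2,0,8.6],"twist":-0.2,"fingers":0.45}]'
python3 - <<'E'
from h import *
st()
for q in blanks(cam('wrist')): print(q)
E
```

```text
time_s: 15.95
tool_pos: [0.4887, 0.0487, 0.0329]
tool_rot: [-180.0, 0.0, 168.7]
force: [0.5, -0.3, -0.1]
grip_width: 0.0495
grasp_force: 25.0
{'time_s': 15.95, 'tool_pos': [0.489, 0.049, 0.033], 'tool_rot': [-179.997, 0.021, 168.735], 'force': [0.536, -0.269, -0.108], 'grip_width': 0.049, 'grasp_force': 24.991, 'qpos': [44.493, 15.005, -58.235, 114.021, 14.925, 58.807, 58.033]}
(4607, [279.0, 242.0], [0.4796, 0.0511], 0.0725, [[480.0, 50.9], [49.1, 33.7], 78.8])
```

```bash
python3 -m jog '[{"dp":[0,0,0.15],"twist":0,"fingers":0.45},{"dp":[0,0,0.15],"twist":0,"fingers":0.7},{"dp":[0,0,0.15],"twist":0,"fingers":0.7},{"dp":[0,0,0.15],"twist":0,"fingers":0.7},{"dp":[0,0,-2],"twist":0,"fingers":0.7},{"dp":[0,0,-6],"twist":0,"fingers":0.7},{"dp":[0,0,-10],"twist":0,"fingers":0.7},{"dp":[0,0,-12],"twist":0,"fingers":0.7}]'
python3 - <<'E'
from h import *
st();c=cam('wrist')
for q in blanks(c): print(q, np.array(q[2])-C@np.eye(2))
print(B(-.066,0,.07)); go(B(.079,-.1045,.155))
E
```

```text
time_s: 17.0
tool_pos: [0.4895, 0.0489, 0.1549]
tool_rot: [-180.0, 0.2, 168.7]
force: [0.3, -0.6, -0.6]
grip_width: 0.0609
grasp_force: 0.0
{'time_s': 17.0, 'tool_pos': [0.49, 0.049, 0.155], 'tool_rot': [-179.982, 0.174, 168.737], 'force': [0.267, -0.619, -0.627], 'grip_width': 0.061, 'grasp_force': 0.0, 'qpos': [51.56, 4.068, -61.759, 106.284, 3.86, 71.672, 67.392]}
(1753, [539.0, 123.0], [0.4708, 0.3386], 0.0254, [[472.1, 338.5], [56.2, 50.4], 16.4]) [-0.0815  0.3036]
(2274, [278.0, 198.0], [0.4864, 0.0494], 0.0705, [[487.0, 49.2], [48.7, 47.3], 78.8]) [-0.0659  0.0144]
(907, [544.0, 229.0], [0.5978, 0.3509], 0.0251, [[599.3, 355.7], [52.4, 33.2], 58.2]) [0.0455 0.3159]
[np.float64(0.48757943253592356), np.float64(0.047932445520006174), 0.07]
dp [-14.2  -10.63   0.25] rot [-179.98    0.33  168.75]
```

The square sits flat (top at 70 mm) and centred. Next detent.

```bash
python3 -m jog '[{"dp":[-2,-1.5,0],"twist":10.5,"fingers":0},{"dp":[-4,-3,0],"twist":21,"fingers":0},{"dp":[-6,-4.5,0],"twist":31.5,"fingers":0},{"dp":[-8,-6,0],"twist":42,"fingers":0},{"dp":[-10,-7.5,0],"twist":52.5,"fingers":0},{"dp":[-12,-9,0],"twist":63,"fingers":0},{"dp":[-13.5,-10.2,0],"twist":73.5,"fingers":0},{"dp":[-14.2,-10.6,0],"twist":84,"fingers":0}]'; python3 -m jog '[{"dp":[0,0,0],"twist":6,"fingers":0},{"dp":[0,0,2],"twist":6,"fingers":0},{"dp":[0,0,5],"twist":6,"fingers":0},{"dp":[0,0,8],"twist":6,"fingers":0},{"dp":[0,0,10.7],"twist":6,"fingers":0},{"dp":[0,0,10.7],"twist":6,"fingers":0}]'
python3 - <<'E'
from h import *
o=st(); d=np.array(o['tool_pos'])[:2]-C; print(d@ex,d@ey); posts(cam('scene'))
E
```

```text
time_s: 18.05
tool_pos: [0.6071, -0.0844, 0.1513]
tool_rot: [-179.9, -0.0, 84.3]
force: [-0.2, 0.0, 0.5]
grip_width: 0.0007
grasp_force: 0.0
time_s: 18.8
tool_pos: [0.6038, -0.0826, 0.0418]
tool_rot: [-179.6, -0.0, 78.9]
force: [0.3, 0.1, 0.4]
grip_width: 0.0002
grasp_force: 0.0
{'time_s': 18.8, 'tool_pos': [0.604, -0.083, 0.042], 'tool_rot': [-179.607, -0.006, 78.856], 'force': [0.279, 0.138, 0.419], 'grip_width': 0.0, 'grasp_force': 0.0, 'qpos': [37.904, 25.662, -40.539, 97.247, 18.12, 64.253, -19.072]}
0.07355514773998695 -0.1052714715620871
post 29 base ang 134.7 0.1114
post 28 base ang -135.6 0.1123
post 35 base ang 43.8 0.1115
```

```bash
python3 -m jog '[{"dp":[0.9,0.2,0],"twist":0,"fingers":0},{"dp":[1.9,1.1,0],"twist":0,"fingers":0},{"dp":[3,1.9,0],"twist":0,"fingers":0},{"dp":[4.2,2.5,0],"twist":0,"fingers":0},{"dp":[5.5,3,0],"twist":0,"fingers":0},{"dp":[6.9,3.3,0],"twist":0,"fingers":0},{"dp":[8.2,3.5,0],"twist":0,"fingers":0},{"dp":[9.5,3.5,0],"twist":0,"fingers":0}]'; python3 -m jog '[{"dp":[1.3,-0.2,0],"twist":0,"fingers":0},{"dp":[2.6,-0.5,0],"twist":0,"fingers":0},{"dp":[3.5,-0.9,0],"twist":0,"fingers":0},{"dp":[3.5,-0.9,0],"twist":0,"fingers":0},{"dp":[3.5,-0.9,-5],"twist":0,"fingers":0},{"dp":[3.5,-0.9,-11],"twist":0,"fingers":0},{"dp":[3.5,-0.9,-11],"twist":0,"fingers":0},{"dp":[3.5,-0.9,-11],"twist":0,"fingers":0}]'
python3 - <<'E'
from h import *
for n in('scene','top'):
    c=cam(n);posts(c)
    for q in blanks(c): print(q)
print(B(0,-.066,.07)); go([.6048,.361,.08])
E
```

```text
time_s: 19.85
tool_pos: [0.6628, 0.0005, 0.0469]
tool_rot: [179.7, 0.2, 78.6]
force: [0.3, -4.2, -0.1]
grip_width: 0.0009
grasp_force: 1.8
time_s: 20.85
tool_pos: [0.6577, 0.0388, 0.1555]
tool_rot: [-180.0, 0.0, 78.7]
force: [-0.7, -0.6, -0.6]
grip_width: 0.0004
grasp_force: 0.0
post 31 base ang -135.6 0.1121
post 34 base ang -46.2 0.1126
(2296, [452.0, 109.0], [0.6243, 0.6136], 0.0239, [[620.7, 617.4], [240.9, 235.2], 45.6])
(250, [392.0, 152.0], [0.6041, 0.3601], 0.0244, [[604.3, 359.8], [69.7, 34.0], 58.3])
(357, [273.0, 215.0], [0.5394, -0.0293], 0.0693, [[539.5, -29.1], [48.8, 49.1], 78.8])
(1351, [99.0, 409.0], [0.6003, -0.5732], 0.0246, [[598.5, -570.0], [171.0, 43.1], 45.4])
post 36 base ang 133.7 0.1119
(1907, [515.0, 190.0], [0.6309, -0.5893], 0.0254, [[635.7, -599.9], [216.2, 137.2], 38.6])
(3008, [40.0, 199.0], [0.6222, 0.5898], 0.0258, [[624.7, 595.0], [241.3, 192.6], 7.2])
(369, [130.0, 204.0], [0.6051, 0.3613], 0.0258, [[605.4, 361.4], [69.1, 34.4], 58.0])
(378, [135.0, 257.0], [0.4733, 0.3399], 0.0255, [[474.0, 340.1], [53.2, 54.8], 16.4])
(645, [13.0, 315.0], [0.3376, 0.637], 0.0062, [[337.8, 638.7], [55.2, 71.3], 16.8])
[np.float64(0.5393675544799938), np.float64(-0.02972056746407646), 0.07]
dp [ 30.6  -11.39   7.39] rot [-1.7984e+02  6.0000e-02  7.8710e+01]
```

The plate is at 180° with the square still seated (at base −y). Now the oblong.

```bash
python3 -m jog '[{"dp":[4,-1.5,0],"twist":10,"fingers":0.6},{"dp":[9,-3.4,0],"twist":20.7,"fingers":0.6},{"dp":[14,-5.2,0],"twist":20.7,"fingers":0.6},{"dp":[19,-7.1,0],"twist":20.7,"fingers":0.6},{"dp":[24,-9,0],"twist":20.7,"fingers":0.6},{"dp":[28,-10.5,2],"twist":20.7,"fingers":0.6},{"dp":[30.6,-11.4,5],"twist":20.7,"fingers":0.6},{"dp":[30.6,-11.4,7],"twist":20.7,"fingers":0.6}]'; python3 -m jog '[{"dp":[0,0,0],"twist":0,"fingers":0.6},{"dp":[0,0,0],"twist":0,"fingers":0.6}]'
python3 - <<'E'
from h import *
st(); b=cam('wrist')
for q in blanks(b): print(q)
go([.6048,.361,-.014])
E
```

```text
time_s: 21.95
tool_pos: [0.6026, 0.3642, 0.0822]
tool_rot: [-179.8, 0.2, 58.3]
force: [0.2, -0.4, -0.7]
grip_width: 0.0519
grasp_force: 0.0
time_s: 22.2
tool_pos: [0.6074, 0.3598, 0.0862]
tool_rot: [179.9, 0.0, 57.9]
force: [1.0, -0.7, 0.3]
grip_width: 0.0524
grasp_force: 0.0
{'time_s': 22.2, 'tool_pos': [0.607, 0.36, 0.086], 'tool_rot': [179.934, 0.003, 57.872], 'force': [0.968, -0.718, 0.281], 'grip_width': 0.052, 'grasp_force': 0.0, 'qpos': [-4.77, 34.56, -41.08, 80.179, 22.923, 73.679, -79.343]}
(12638, [120.0, 39.0], [0.5753, 0.544], 0.0257, [[576.7, 539.4], [59.3, 191.1], 57.9])
(2528, [274.0, 206.0], [0.6045, 0.3638], 0.0257, [[603.7, 362.9], [68.1, 32.6], 57.8])
dp [-0.1  -0.28 10.09] rot [ 1.7992e+02 -6.0000e-02  5.7880e+01]
```

```bash
python3 -m jog '[{"dp":[-0.1,-0.2,2.5],"twist":0,"fingers":0.6},{"dp":[-0.1,-0.2,5],"twist":0,"fingers":0.6},{"dp":[-0.1,-0.2,7.5],"twist":0,"fingers":0.6},{"dp":[-0.1,-0.2,9],"twist":0,"fingers":0.6},{"dp":[-0.1,-0.2,10],"twist":0,"fingers":0.6},{"dp":[-0.1,-0.2,10],"twist":0,"fingers":0.3},{"dp":[-0.1,-0.2,10],"twist":0,"fingers":0.3},{"dp":[-0.1,-0.2,10],"twist":0,"fingers":0.3}]' 20; python3 -m jog '[{"dp":[0,0,0],"twist":0,"fingers":0.3},{"dp":[0,0,-6],"twist":0,"fingers":0.3},{"dp":[0,0,-13],"twist":0,"fingers":0.3},{"dp":[0,0,-13],"twist":-10,"fingers":0.3},{"dp":[0,0,-13],"twist":-20,"fingers":0.3},{"dp":[0,0,-13],"twist":-30,"fingers":0.3},{"dp":[0,0,-13],"twist":-40,"fingers":0.3},{"dp":[0,0,-13],"twist":-50,"fingers":0.3}]'
python3 - <<'E'
from h import *
st(); go(B(-.066,0,.12))
E
```

```text
time_s: 23.25
tool_pos: [0.6043, 0.3625, -0.0132]
tool_rot: [180.0, -0.1, 58.0]
force: [-0.3, 0.0, 1.7]
grip_width: 0.0335
grasp_force: 20.0
time_s: 24.25
tool_pos: [0.6036, 0.3618, 0.1156]
tool_rot: [-180.0, 0.0, 108.4]
force: [-0.0, 0.1, -0.3]
grip_width: 0.0336
grasp_force: 20.0
{'time_s': 24.25, 'tool_pos': [0.604, 0.362, 0.116], 'tool_rot': [-179.984, 0.022, 108.362], 'force': [-0.034, 0.061, -0.3], 'grip_width': 0.034, 'grasp_force': 19.993, 'qpos': [0.654, 36.414, -51.1, 78.486, 28.171, 78.217, -32.161]}
dp [-26.13 -20.89  -0.43] rot [-1.7998e+02  2.0000e-02  1.0836e+02]
```

```bash
python3 -m jog '[{"dp":[-4,-3,0],"twist":-10,"fingers":0.3},{"dp":[-8,-6.4,0],"twist":-20,"fingers":0.3},{"dp":[-12,-9.6,0],"twist":-30,"fingers":0.3},{"dp":[-16,-12.8,0],"twist":-40,"fingers":0.3},{"dp":[-20,-16,0],"twist":-50,"fingers":0.3},{"dp":[-23,-18.5,0],"twist":-60.3,"fingers":0.3},{"dp":[-26,-20.8,0],"twist":-60.3,"fingers":0.3},{"dp":[-26.1,-20.9,0],"twist":-60.3,"fingers":0.3}]'; python3 -m jog '[{"dp":[0,0,0],"twist":0,"fingers":0.3},{"dp":[0,0,0],"twist":0,"fingers":0.3},{"dp":[0,0,0],"twist":0,"fingers":0.3}]';  python3 - <<'E'
from h import *
st();b=cam('wrist')
for q in blanks(b): print(q)
go(B(-.067,0,.033)); posts(cam('top'))
cv2.imwrite('pics/pl2.png',b['pixels'])
E
```

```text
time_s: 25.25
tool_pos: [0.485, 0.0447, 0.1153]
tool_rot: [-179.8, -0.0, 167.9]
force: [0.6, 0.7, -0.8]
grip_width: 0.0337
grasp_force: 20.0
time_s: 25.62
tool_pos: [0.4858, 0.0507, 0.1158]
tool_rot: [180.0, -0.0, 168.5]
force: [-0.7, 0.2, -0.9]
grip_width: 0.0339
grasp_force: 20.0
{'time_s': 25.625, 'tool_pos': [0.486, 0.051, 0.116], 'tool_rot': [179.954, -0.004, 168.486], 'force': [-0.688, 0.245, -0.922], 'grip_width': 0.034, 'grasp_force': 19.996, 'qpos': [62.372, 12.117, -76.878, 109.24, 12.652, 68.438, 59.556]}
(500, [554.0, 130.0], [0.4705, 0.3217], 0.0253, [[473.3, 318.9], [50.7, 15.6], 3.5])
(3959, [278.0, 234.0], [0.4726, 0.0539], 0.1546, [[473.2, 53.7], [32.9, 42.7], 78.5])
(536, [279.0, 302.0], [0.5161, 0.0453], 0.1545, [[516.0, 45.3], [32.4, 7.3], 79.9])
dp [-0.13 -0.21  8.28] rot [ 1.7996e+02 -1.0000e-02  1.6847e+02]
post 33 base ang -45.7 0.1111
```

View pics/pl2.png

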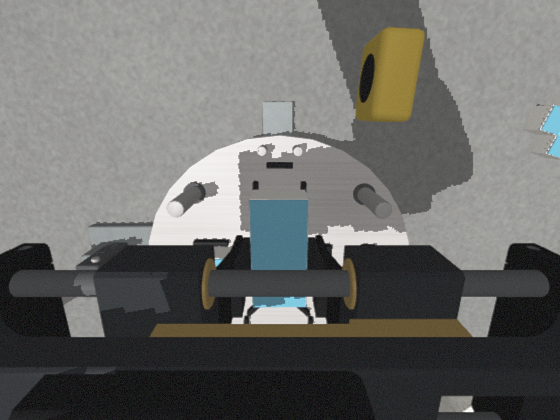

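The oblong hangs above its nest: outer bar at (280,165), side bars at (255,185) and (303,185). It is about 2 mm too far out and 2.5 mm to the left. Correct and lower.

```bash
python3 -m jog '[{"dp":[-0.2,-0.25,2],"twist":-0.2,"fingers":0.3},{"dp":[-0.2,-0.25,4.5],"twist":-0.2,"fingers":0.3},{"dp":[-0.2,-0.25,6],"twist":-0.2,"fingers":0.3},{"dp":[-0.2,-0.25,7],"twist":-0.2,"fingers":0.3},{"dp":[-0.2,-0.25,7.7],"twist":-0.2,"fingers":0.3},{"dp":[-0.2,-0.25,8.1],"twist":-0.2,"fingers":0.3},{"dp":[-0.2,-0.25,8.1],"twist":-0.2,"fingers":0.3}]'
python3 - <<'E'
from h import *
o=st(); d=np.array(o['tool_pos'])[:2]-C; print(d@ex,d@ey)
for q in blanks(cam('wrist')): 
    d=np.array(q[4][0])/1000-C; print(q,d@ex,d@ey)
E
```

```text
time_s: 26.6
tool_pos: [0.4887, 0.0473, 0.0365]
tool_rot: [180.0, 0.1, 168.6]
force: [-2.2, 1.4, 9.0]
grip_width: 0.0336
grasp_force: 20.3
{'time_s': 26.6, 'tool_pos': [0.489, 0.047, 0.037], 'tool_rot': [179.959, 0.134, 168.57], 'force': [-2.235, 1.374, 9.005], 'grip_width': 0.034, 'grasp_force': 20.289, 'qpos': [53.811, 19.76, -69.878, 113.786, 21.354, 60.789, 52.897]}
-0.06473409553885535 -0.00038163153586075714
(3953, [279.0, 234.0], [0.4749, 0.0512], 0.0769, [[475.5, 51.0], [32.9, 42.3], 78.6]) -0.0784463440842602 0.000641170658920432
(609, [278.0, 302.0], [0.5184, 0.0418], 0.0768, [[518.7, 42.1], [32.1, 8.7], 80.1]) -0.03433987015128803 0.00037857362913236003
```

```bash
python3 -m jog '[{"dp":[0,0,-1.2],"twist":0,"fingers":0.3},{"dp":[0,0,-1.2],"twist":0,"fingers":0.3},{"dp":[0,0,-1.2],"twist":0,"fingers":0.3}]'
python3 - <<'E'
from h import *
b=cam('wrist')
o=st(); d=np.array(o['tool_pos'])[:2]-C; print(d@ex,d@ey)
for q in blanks(b): 
    d=np.array(q[4][0])/1000-C; print(q[3:],d@ex,d@ey)
W=cloud(b);Wl=W-[*C,0];X=Wl[...,0]*ex[0]+Wl[...,1]*ex[1];Y=Wl[...,0]*ey[0]+Wl[...,1]*ey[1]
m=(b['pixels'].max(2)<70)&(W[...,2]>.04)&(W[...,2]<.058)&(X<-.03)&(X>-.115)&(abs(Y)<.035)
n,l,s,ce=cv2.connectedComponentsWithStats(m.astype(np.uint8))
for i in range(1,n):
    if s[i,4]>15: k=l==i; print('fence',s[i].tolist(),[np.percentile(A[k],[3,97]).round(4).tolist() for A in(X,Y,W[...,2])])
m=(W[...,2]>.060)&(W[...,2]<.072)&(X<-.11)&(X>-.13)&(abs(Y)<.03)
n,l,s,ce=cv2.connectedComponentsWithStats(m.astype(np.uint8))
for i in range(1,n):
    if s[i,4]>15: k=l==i; print('pin',s[i,4],X[k].mean(),Y[k].mean())
E
```

```text
time_s: 27.02
tool_pos: [0.4872, 0.0458, 0.0468]
tool_rot: [-180.0, 0.0, 168.5]
force: [0.4, -0.3, -0.2]
grip_width: 0.034
grasp_force: 19.9
{'time_s': 27.075, 'tool_pos': [0.487, 0.046, 0.047], 'tool_rot': [-179.976, -0.006, 168.506], 'force': [-0.61, -1.114, -0.7], 'grip_width': 0.034, 'grasp_force': 19.872, 'qpos': [55.107, 18.722, -70.866, 113.366, 20.14, 61.842, 53.909]}
-0.06615726047361063 -0.0021191630535330064
(0.087, [[474.1, 49.5], [32.7, 42.5], 78.1]) -0.07952528538986164 -0.0011040759308389957
(0.0869, [[517.2, 40.7], [32.1, 7.8], 78.6]) -0.03553646753716849 -0.0012882061091966848
fence [267, 172, 36, 9, 314] [[-0.1098, -0.1053], [-0.0084, 0.0133], [0.0471, 0.0546]]
fence [312, 197, 9, 40, 291] [[-0.0921, -0.0669], [0.022, 0.0266], [0.0503, 0.0544]]
pin 156 -0.12157789684943826 -0.012266506093536206
pin 158 -0.12158387238139598 0.017144319741963628
```

In the same picture the nest lies 3 mm to the left of the blank and 1.5 mm further out, so my "correction" had overshot. Apply the relative offsets.

```bash
python3 -m jog '[{"dp":[0.15,0.3,0],"twist":0.5,"fingers":0.3},{"dp":[0.15,0.3,0],"twist":0.5,"fingers":0.3},{"dp":[0.15,0.3,0.5],"twist":0.5,"fingers":0.3},{"dp":[0.15,0.3,0.9],"twist":0.5,"fingers":0.3},{"dp":[0.15,0.3,1.3],"twist":0.5,"fingers":0.3},{"dp":[0.15,0.3,1.6],"twist":0.5,"fingers":0.3},{"dp":[0.15,0.3,1.6],"twist":0.5,"fingers":0.3}]'
python3 - <<'E'
from h import *
o=st(); d=np.array(o['tool_pos'])[:2]-C; print(d@ex,d@ey)
for q in blanks(cam('wrist')): 
    d=np.array(q[4][0])/1000-C; print(q[3:],d@ex,d@ey)
E
```

```text
time_s: 27.95
tool_pos: [0.4864, 0.0495, 0.0309]
tool_rot: [-180.0, -0.0, 168.0]
force: [-0.4, -0.1, 3.8]
grip_width: 0.0337
grasp_force: 19.9
{'time_s': 27.95, 'tool_pos': [0.486, 0.05, 0.031], 'tool_rot': [-179.987, -0.008, 168.029], 'force': [-0.424, -0.144, 3.751], 'grip_width': 0.034, 'grasp_force': 19.92, 'qpos': [53.058, 20.059, -69.383, 114.2, 21.691, 60.331, 51.771]}
-0.06743929765893479 0.0013237091244858272
(0.0715, [[473.2, 53.2], [32.9, 42.2], 78.1]) -0.08113283931625091 0.002347846775965204
(0.0713, [[516.6, 44.1], [32.0, 8.5], 78.1]) -0.03679105322272095 0.0019283160433163013
```

```bash
python3 -m jog '[{"dp":[0,0,0],"twist":0,"fingers":0.55},{"dp":[0,0,0],"twist":0,"fingers":0.55},{"dp":[0,0,0],"twist":0,"fingers":0.55},{"dp":[0,0,0],"twist":0,"fingers":0.55},{"dp":[0,0,-2],"twist":0,"fingers":0.55},{"dp":[0,0,-6],"twist":0,"fingers":0.55},{"dp":[0,0,-10],"twist":0,"fingers":0.55},{"dp":[0,0,-12.5],"twist":0,"fingers":0.55}]'
python3 - <<'E'
from h import *
st();c=cam('wrist')
for q in blanks(c): print(q)
posts(c)
for q in blanks(cam('scene')): print(q)
go(B(.079,-.1045,.155))
E
```

```text
time_s: 29.0
tool_pos: [0.4874, 0.0502, 0.1587]
tool_rot: [-180.0, 0.2, 168.1]
force: [0.5, 0.3, -0.3]
grip_width: 0.0479
grasp_force: 0.0
{'time_s': 29.0, 'tool_pos': [0.487, 0.05, 0.159], 'tool_rot': [-179.988, 0.169, 168.086], 'force': [0.534, 0.321, -0.302], 'grip_width': 0.048, 'grasp_force': 0.0, 'qpos': [64.793, 6.51, -76.564, 106.054, 6.726, 72.39, 64.373]}
(1865, [537.0, 122.0], [0.4709, 0.3404], 0.0254, [[471.8, 340.3], [56.4, 54.1], 15.1])
(2139, [277.0, 197.0], [0.4847, 0.0496], 0.0705, [[486.2, 49.3], [32.7, 68.9], 78.1])
(514, [205.0, 250.0], [0.5257, -0.0378], 0.0704, [[531.3, -35.6], [29.7, 34.0], 78.2])
post 223 base ang -137.4 0.1111
post 226 base ang 135.3 0.1146
(419, [381.0, 56.0], [0.3306, 0.6572], 0.0049, [[330.1, 657.9], [55.1, 113.4], 17.3])
(2288, [452.0, 109.0], [0.6245, 0.6134], 0.0238, [[620.7, 617.5], [240.9, 235.2], 45.6])
(216, [350.0, 130.0], [0.4718, 0.3387], 0.024, [[471.7, 339.1], [52.1, 52.9], 14.8])
(283, [280.0, 184.0], [0.4874, 0.0469], 0.0689, [[486.9, 47.0], [32.9, 68.5], 79.3])
(362, [273.0, 216.0], [0.5407, -0.0297], 0.0692, [[540.6, -29.4], [48.9, 49.0], 79.7])
(1349, [99.0, 409.0], [0.6005, -0.573], 0.0247, [[598.5, -569.9], [171.0, 43.1], 45.4])
dp [-14.55 -10.51   0.54] rot [-179.94    0.36  168.04]
```

The oblong sits flat (top at 70 mm). Next detent.

```bash
python3 -m jog '[{"dp":[-2,-1.5,0],"twist":10.5,"fingers":0},{"dp":[-4,-3,0],"twist":21,"fingers":0},{"dp":[-6,-4.5,0],"twist":31.5,"fingers":0},{"dp":[-8,-6,0],"twist":42,"fingers":0},{"dp":[-10,-7.5,0],"twist":52.5,"fingers":0},{"dp":[-12,-9,0],"twist":63,"fingers":0},{"dp":[-13.7,-10.1,0],"twist":73.5,"fingers":0},{"dp":[-14.5,-10.5,0],"twist":84,"fingers":0}]'; python3 -m jog '[{"dp":[0,0,0],"twist":5.4,"fingers":0},{"dp":[0,0,2],"twist":5.4,"fingers":0},{"dp":[0,0,5],"twist":5.4,"fingers":0},{"dp":[0,0,8],"twist":5.4,"fingers":0},{"dp":[0,0,11],"twist":5.4,"fingers":0},{"dp":[0,0,11],"twist":5.4,"fingers":0}]'
python3 - <<'E'
from h import *
o=st(); d=np.array(o['tool_pos'])[:2]-C; print(d@ex,d@ey); posts(cam('scene'))
E
```

```text
time_s: 30.1
tool_pos: [0.6066, -0.0844, 0.1551]
tool_rot: [-179.9, -0.0, 83.6]
force: [0.4, 1.1, 0.6]
grip_width: 0.0004
grasp_force: 0.0
time_s: 30.85
tool_pos: [0.6031, -0.0829, 0.0421]
tool_rot: [-179.6, -0.0, 78.8]
force: [-0.4, -0.6, 0.6]
grip_width: 0.0004
grasp_force: 0.0
{'time_s': 30.85, 'tool_pos': [0.603, -0.083, 0.042], 'tool_rot': [-179.607, -0.015, 78.758], 'force': [-0.401, -0.58, 0.552], 'grip_width': 0.0, 'grasp_force': 0.0, 'qpos': [42.602, 27.595, -46.89, 97.176, 21.758, 65.221, -21.705]}
0.0729474337100446 -0.10563984584529566
post 27 base ang 134.8 0.11
post 25 base ang -135.2 0.1126
post 34 base ang 44.3 0.1114
```

```bash
python3 -m jog '[{"dp":[0.9,0.2,0],"twist":0,"fingers":0},{"dp":[1.9,1.1,0],"twist":0,"fingers":0},{"dp":[3,1.9,0],"twist":0,"fingers":0},{"dp":[4.2,2.5,0],"twist":0,"fingers":0},{"dp":[5.5,3,0],"twist":0,"fingers":0},{"dp":[6.9,3.3,0],"twist":0,"fingers":0},{"dp":[8.2,3.5,0],"twist":0,"fingers":0},{"dp":[9.5,3.5,0],"twist":0,"fingers":0}]'; python3 -m jog '[{"dp":[1.3,-0.2,0],"twist":0,"fingers":0},{"dp":[2.6,-0.5,0],"twist":0,"fingers":0},{"dp":[3.5,-0.9,0],"twist":0,"fingers":0},{"dp":[3.5,-0.9,0],"twist":0,"fingers":0},{"dp":[3.5,-0.9,-5],"twist":0,"fingers":0},{"dp":[3.5,-0.9,-11],"twist":0,"fingers":0},{"dp":[3.5,-0.9,-11],"twist":0,"fingers":0},{"dp":[3.5,-0.9,-11],"twist":0,"fingers":0}]'
cat >> h.py <<'E'
def crossfit(c,px,half=40):
    "fit plus template to mask near px by rendering; returns x,y,ang"
    from scipy.optimize import minimize
    W=cloud(c); hsv=cv2.cvtColor(c['pixels'],cv2.COLOR_BGR2HSV)
    m=(abs(hsv[...,0].astype(int)-100)<14)&(hsv[...,1]>70)&(hsv[...,2]>110)
    n,l,s,ce=cv2.connectedComponentsWithStats(m.astype(np.uint8)); i=1+np.argmin(np.hypot(*(ce[1:]-px).T)+1e3*(s[1:,4]<100))
    z=np.median(W[l==i][:,2]); v,u=np.mgrid[0:420,0:560]
    d=np.stack([(u-c['cx'])/c['fx'],(v-c['cy'])/c['fy'],np.ones(u.shape)],-1)@c['R']; o=-c['R'].T@c['t']
    G=(o+d*((z-o[2])/d[...,2])[...,None])[...,:2]; t=(l==i); g0=G[t].mean(0); near=np.hypot(*(G-g0).transpose(2,0,1))<.05
    P,tt=G[near],t[near].astype(float)
    def cost(p):
        q=P-p[:2]; ca,sa=np.cos(p[2]),np.sin(p[2]); a=abs(q@[ca,sa]);b=abs(q@[-sa,ca])
        s=lambda w:1/(1+np.exp(np.clip(-w/.0012,-50,50)))
        f=np.maximum(s(.030-a)*s(.012-b),s(.012-a)*s(.030-b)); return ((f-tt)**2).mean()
    r=min((minimize(cost,[*g0,np.radians(a)],method='Nelder-Mead',options=dict(initial_simplex=[[*g0,np.radians(a)],[g0[0]+.003,g0[1],np.radians(a)],[g0[0],g0[1]+.003,np.radians(a)],[*g0,np.radians(a+8)]])) for a in range(0,90,15)),key=lambda r:r.fun)
    print('cross',r.x[:2].round(4),np.degrees(r.x[2]).round(1)%90,'z',z.round(4),'cost',round(r.fun,4)); return r.x
E
python3 - <<'E'
from h import *
for n in('scene','top'):
    c=cam(n);posts(c)
    for q in blanks(c): print(q)
    if n=='scene': crossfit(c,[350,130])
    else: crossfit(c,[135,257])
go([.473,.3395,.08])
E
```

```text
time_s: 31.9
tool_pos: [0.6625, 0.0002, 0.0469]
tool_rot: [179.7, 0.1, 78.5]
force: [1.5, -4.0, 0.3]
grip_width: -0.0001
grasp_force: 1.8
time_s: 32.9
tool_pos: [0.6573, 0.0384, 0.1554]
tool_rot: [-180.0, 0.0, 78.6]
force: [-0.3, 0.0, -0.9]
grip_width: 0.0005
grasp_force: 0.0
post 31 base ang -135.6 0.1119
post 32 base ang -46.4 0.1126
(2292, [452.0, 109.0], [0.6246, 0.6138], 0.0238, [[620.7, 617.5], [240.9, 235.2], 45.6])
(344, [272.0, 215.0], [0.5388, -0.0306], 0.0692, [[538.7, -30.3], [69.3, 33.1], 77.1])
(365, [311.0, 222.0], [0.6159, 0.0221], 0.0691, [[615.8, 22.4], [48.6, 48.9], 79.1])
(1349, [99.0, 409.0], [0.6004, -0.5731], 0.0246, [[598.5, -570.0], [171.0, 43.1], 45.4])
cross [0.6158 0.022 ] 33.9 z 0.0691 cost 0.042
post 36 base ang 133.7 0.1119
(1910, [515.0, 190.0], [0.6308, -0.5892], 0.0254, [[635.7, -599.9], [216.2, 137.2], 38.6])
(3009, [40.0, 199.0], [0.6223, 0.5901], 0.0257, [[624.8, 595.0], [241.3, 192.6], 7.2])
(375, [135.0, 257.0], [0.4733, 0.3401], 0.0254, [[474.0, 340.1], [53.2, 54.8], 16.4])
(648, [13.0, 315.0], [0.3376, 0.6369], 0.0064, [[337.9, 638.5], [55.2, 71.5], 16.8])
cross [0.4735 0.34  ] 61.0 z 0.0255 cost 0.0149
dp [ 25.91 -23.92   7.43] rot [-1.7985e+02  6.0000e-02  7.8610e+01]
```

The plate is at 270° with the square and oblong seated. The cross is at (0.4735, 0.340), about 61°; on to it.

```bash
python3 -m jog '[{"dp":[3,-3,0],"twist":10,"fingers":0.9},{"dp":[7,-6.5,0],"twist":17.6,"fingers":0.9},{"dp":[11,-10,0],"twist":17.6,"fingers":0.9},{"dp":[15,-14,0],"twist":17.6,"fingers":0.9},{"dp":[19,-17.5,0],"twist":17.6,"fingers":0.9},{"dp":[23,-21,2],"twist":17.6,"fingers":0.9},{"dp":[25.9,-23.9,5],"twist":17.6,"fingers":0.9},{"dp":[25.9,-23.9,7],"twist":17.6,"fingers":0.9}]'; python3 -m jog '[{"dp":[0,0,0],"twist":0,"fingers":0.9},{"dp":[0,0,0],"twist":0,"fingers":0.9}]'
python3 - <<'E'
from h import *
st(); b=cam('wrist')
for q in blanks(b): print(q)
crossfit(b,[278,205]); crossfit(cam('scene'),[350,130])
go([.4735,.340,-.013]); cv2.imwrite('pics/cr.png',b['pixels'])
E
```

```text
time_s: 34.0
tool_pos: [0.4697, 0.3429, 0.0834]
tool_rot: [-179.8, 0.1, 61.5]
force: [-0.1, 0.1, -0.6]
grip_width: 0.0724
grasp_force: 0.0
time_s: 34.25
tool_pos: [0.4757, 0.3386, 0.0858]
tool_rot: [180.0, 0.0, 60.9]
force: [0.1, -1.0, 1.3]
grip_width: 0.0782
grasp_force: 0.0
{'time_s': 34.25, 'tool_pos': [0.476, 0.339, 0.086], 'tool_rot': [179.978, 0.014, 60.869], 'force': [0.118, -0.964, 1.296], 'grip_width': 0.078, 'grasp_force': 0.0, 'qpos': [5.248, 22.78, -52.642, 98.767, 19.396, 68.127, -81.734]}
(2041, [274.0, 207.0], [0.4722, 0.3424], 0.0257, [[472.0, 341.2], [56.3, 56.7], 14.9])
cross [0.472  0.3415] 61.0 z 0.0257 cost 0.0601
cross [0.4716 0.339 ] 61.0 z 0.0241 cost 0.0166
dp [-0.05 -0.25  9.95] rot [ 1.7994e+02 -6.0000e-02  6.0880e+01]
```

View pics/cr.png

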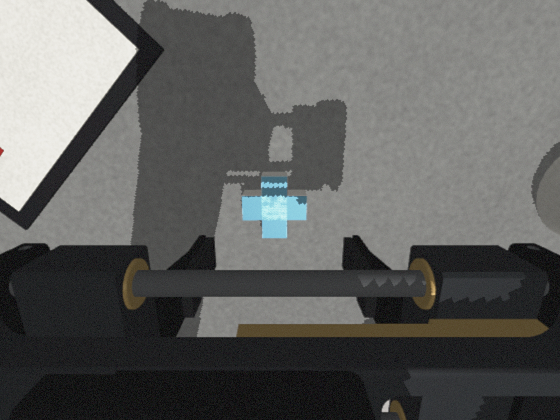

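The cross is centred and square to the fingers at (274,207). Grip it.

```bash
python3 -m jog '[{"dp":[-0.1,-0.3,2.5],"twist":0,"fingers":0.9},{"dp":[-0.1,-0.3,5],"twist":0,"fingers":0.9},{"dp":[-0.1,-0.3,7.5],"twist":0,"fingers":0.9},{"dp":[-0.1,-0.3,9],"twist":0,"fingers":0.9},{"dp":[-0.1,-0.3,9.9],"twist":0,"fingers":0.9},{"dp":[-0.1,-0.3,9.9],"twist":0,"fingers":0.6},{"dp":[-0.1,-0.3,9.9],"twist":0,"fingers":0.6},{"dp":[-0.1,-0.3,9.9],"twist":0,"fingers":0.6}]' 20; python3 -m jog '[{"dp":[0,0,0],"twist":0,"fingers":0.6},{"dp":[0,0,-6],"twist":0,"fingers":0.6},{"dp":[0,0,-13],"twist":0,"fingers":0.6},{"dp":[0,0,-13],"twist":10,"fingers":0.6},{"dp":[0,0,-13],"twist":20,"fingers":0.6},{"dp":[0,0,-13],"twist":30,"fingers":0.6}]' 20
python3 - <<'E'
from h import *
st(); go(B(-.0665,.001,.12))
E
```

```text
time_s: 35.35
tool_pos: [0.4717, 0.341, -0.0124]
tool_rot: [179.9, -0.1, 61.0]
force: [-0.7, -0.5, 2.0]
grip_width: 0.0597
grasp_force: 20.0
time_s: 36.1
tool_pos: [0.4711, 0.3405, 0.117]
tool_rot: [180.0, -0.0, 30.7]
force: [0.1, 0.1, -0.3]
grip_width: 0.0595
grasp_force: 20.0
{'time_s': 36.1, 'tool_pos': [0.471, 0.34, 0.117], 'tool_rot': [179.975, -0.016, 30.698], 'force': [0.081, 0.144, -0.343], 'grip_width': 0.059, 'grasp_force': 19.99, 'qpos': [2.215, 19.012, -48.533, 97.337, 15.044, 70.439, -109.159]}
dp [-13.49  25.89  -0.3 ] rot [ 1.7998e+02 -2.0000e-02  3.0700e+01]
```

```bash
python3 -m jog '[{"dp":[-2,4,0],"twist":8,"fingers":0.6},{"dp":[-4,8,0],"twist":16,"fingers":0.6},{"dp":[-6,12,0],"twist":24,"fingers":0.6},{"dp":[-8.5,16,0],"twist":32,"fingers":0.6},{"dp":[-11,20.5,0],"twist":42,"fingers":0.6},{"dp":[-13.5,25.9,0],"twist":42,"fingers":0.6},{"dp":[-13.5,25.9,0],"twist":42,"fingers":0.6},{"dp":[-13.5,25.9,0],"twist":42,"fingers":0.6}]'; python3 -m jog '[{"dp":[0,0,0],"twist":0,"fingers":0.6},{"dp":[0,0,3.5],"twist":0,"fingers":0.6},{"dp":[0,0,6],"twist":0,"fingers":0.6},{"dp":[0,0,6],"twist":0,"fingers":0.6},{"dp":[0,0,6],"twist":0,"fingers":0.6}]'
python3 - <<'E'
from h import *
o=st(); d=np.array(o['tool_pos'])[:2]-C; print(d@ex,d@ey)
b=cam('wrist')
for q in blanks(b):
    d=np.array(q[4][0])/1000-C; print(q,d@ex,d@ey)
W=cloud(b);Wl=W-[*C,0];X=Wl[...,0]*ex[0]+Wl[...,1]*ex[1];Y=Wl[...,0]*ey[0]+Wl[...,1]*ey[1]
m=(b['pixels'].max(2)<70)&(W[...,2]>.04)&(W[...,2]<.058)&(abs(X+.066)<.045)&(abs(Y)<.045)
n,l,s,ce=cv2.connectedComponentsWithStats(m.astype(np.uint8))
for i in range(1,n):
    if s[i,4]>15: k=l==i; print('fence',s[i].tolist(),[np.percentile(A[k],[3,97]).round(4).tolist() for A in(X,Y,W[...,2])])
cv2.imwrite('pics/pl3.png',b['pixels'])
E
```

```text
time_s: 37.1
tool_pos: [0.4888, 0.0497, 0.1168]
tool_rot: [-180.0, 0.0, -11.0]
force: [-0.2, 0.1, -0.2]
grip_width: 0.0596
grasp_force: 20.0
time_s: 37.72
tool_pos: [0.4897, 0.05, 0.0577]
tool_rot: [-180.0, -0.1, -10.9]
force: [0.7, -0.6, -0.7]
grip_width: 0.0597
grasp_force: 20.0
{'time_s': 37.725, 'tool_pos': [0.49, 0.05, 0.058], 'tool_rot': [-179.972, -0.073, -10.88], 'force': [0.67, -0.645, -0.674], 'grip_width': 0.06, 'grasp_force': 20.0, 'qpos': [24.293, 7.999, -35.114, 113.184, 5.288, 60.286, -114.058]}
-0.06433801555342696 0.0024784116862401513
(6272, [279.0, 35.0], [0.61, 0.0272], 0.0705, [[609.4, 27.3], [49.1, 35.3], 79.2]) 0.05750188231367892 0.0036377919654388257
(6085, [389.0, 142.0], [0.5398, -0.0278], 0.0707, [[539.3, -27.7], [69.1, 32.8], 77.6]) -0.00046216731710011817 -0.06403183896602538
(3095, [279.0, 244.0], [0.4969, 0.0489], 0.0959, [[499.9, 48.4], [58.1, 38.3], 79.2]) -0.05400988644069231 0.0028726584662166696
fence [219, 171, 10, 10, 54] [[-0.0267, -0.0211], [0.0391, 0.0449], [0.0526, 0.0548]]
fence [337, 171, 12, 8, 77] [[-0.0254, -0.0212], [-0.0448, -0.0382], [0.0484, 0.0549]]
fence [240, 194, 20, 21, 378] [[-0.0515, -0.0385], [0.0179, 0.0308], [0.0488, 0.0548]]
fence [299, 195, 21, 21, 394] [[-0.0519, -0.0389], [-0.0249, -0.012], [0.0492, 0.0547]]
```

View pics/pl3.png

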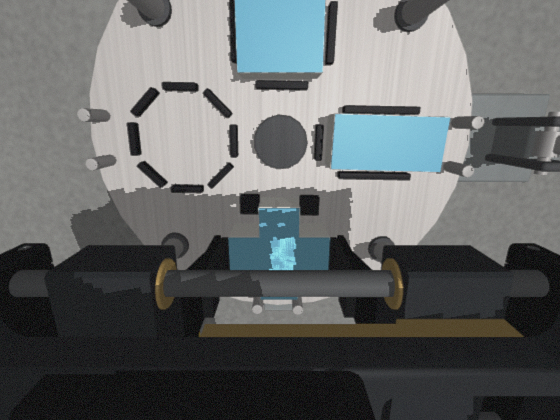

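The cross is over its nest, inner blocks at (250,204) and (309,205), aligned sideways and needing 1.5 mm further out. The square and oblong are seated in view. Lower.

```bash
python3 -m jog '[{"dp":[-0.15,0,0],"twist":0.7,"fingers":0.6},{"dp":[-0.15,0,0.8],"twist":0.7,"fingers":0.6},{"dp":[-0.15,0,1.4],"twist":0.7,"fingers":0.6},{"dp":[-0.15,0,1.8],"twist":0.7,"fingers":0.6},{"dp":[-0.15,0,2.2],"twist":0.7,"fingers":0.6},{"dp":[-0.15,0,2.5],"twist":0.7,"fingers":0.6},{"dp":[-0.15,0,2.5],"twist":0.7,"fingers":0.6}]'
python3 - <<'E'
from h import *
o=st(); d=np.array(o['tool_pos'])[:2]-C; print(d@ex,d@ey)
for q in blanks(cam('wrist')):
    d=np.array(q[4][0])/1000-C; print(q[2:],d@ex,d@ey)
E
```

```text
time_s: 38.65
tool_pos: [0.4875, 0.0494, 0.0325]
tool_rot: [180.0, 0.0, -11.7]
force: [-2.6, 0.6, 5.7]
grip_width: 0.0592
grasp_force: 20.0
{'time_s': 38.65, 'tool_pos': [0.488, 0.049, 0.032], 'tool_rot': [179.97, 0.017, -11.666], 'force': [-2.609, 0.632, 5.69], 'grip_width': 0.059, 'grasp_force': 20.002, 'qpos': [23.765, 9.825, -34.866, 114.691, 6.672, 57.426, -115.978]}
-0.06636154201032786 0.0014571332180109645
([0.6044, 0.0283], 0.0705, [[604.0, 28.3], [49.3, 25.0], 78.4]) 0.05201061701328473 0.0035602974450758516
([0.5398, -0.0278], 0.0706, [[539.3, -27.9], [69.3, 32.9], 77.5]) -0.000422978088251617 -0.06422796189773469
([0.4947, 0.0484], 0.0707, [[497.8, 47.7], [58.1, 38.3], 78.4]) -0.05593201492267037 0.0017747413023247744
```

```bash
python3 -m jog '[{"dp":[0,0,0],"twist":0,"fingers":0.8},{"dp":[0,0,0],"twist":0,"fingers":0.8},{"dp":[0,0,0],"twist":0,"fingers":0.8},{"dp":[0,0,0],"twist":0,"fingers":0.8},{"dp":[0,0,-2],"twist":0,"fingers":0.8},{"dp":[0,0,-6],"twist":0,"fingers":0.8},{"dp":[0,0,-10],"twist":0,"fingers":0.8},{"dp":[0,0,-12.5],"twist":0,"fingers":0.8}]'
python3 - <<'E'
from h import *
st();c=cam('wrist')
for q in blanks(c): print(q[2:])
go(B(-.001,-.225,.155))
E
```

```text
time_s: 39.7
tool_pos: [0.4883, 0.0495, 0.1588]
tool_rot: [-180.0, -0.1, -11.7]
force: [-0.1, -0.4, -1.1]
grip_width: 0.0697
grasp_force: 0.0
{'time_s': 39.7, 'tool_pos': [0.488, 0.05, 0.159], 'tool_rot': [-179.986, -0.145, -11.663], 'force': [-0.099, -0.358, -1.089], 'grip_width': 0.07, 'grasp_force': 0.0, 'qpos': [25.931, 1.456, -35.06, 106.709, 0.92, 71.961, -111.067]}
([0.6163, 0.026], 0.0705, [[615.9, 26.5], [48.5, 49.2], 79.7])
([0.5393, -0.028], 0.0707, [[538.9, -28.0], [69.3, 32.3], 78.4])
([0.4882, 0.0501], 0.0707, [[487.4, 49.8], [55.8, 55.8], 33.3])
dp [ 6.43 22.68  0.68] rot [-179.95   -0.39  -11.66]
```

All three are seated, tops at 70.5 mm. Now the hook: move over the open bead.

```bash
python3 -m jog '[{"dp":[1,3,0],"twist":-10.5,"fingers":0.6},{"dp":[2,6.5,0],"twist":-21,"fingers":0.6},{"dp":[3,10,0],"twist":-31.5,"fingers":0.6},{"dp":[4,14,0],"twist":-42,"fingers":0.6},{"dp":[5,17,0],"twist":-52.5,"fingers":0.6},{"dp":[5.8,20,0],"twist":-63,"fingers":0.6},{"dp":[6.4,22.7,0],"twist":-73.5,"fingers":0.6},{"dp":[6.4,22.7,0],"twist":-84,"fingers":0.6}]'; python3 -m jog '[{"dp":[0,0,0],"twist":-6.4,"fingers":0.6},{"dp":[0,0,0],"twist":-6.4,"fingers":0.6},{"dp":[0,0,0],"twist":-6.4,"fingers":0.6}]'
python3 - <<'E'
from h import *
o=st(); d=np.array(o['tool_pos'])[:2]-C; print(d@ex,d@ey)
b=cam('wrist');W=cloud(b);Wl=W-[*C,0];X=Wl[...,0]*ex[0]+Wl[...,1]*ex[1];Y=Wl[...,0]*ey[0]+Wl[...,1]*ey[1]
m=(W[...,2]>.062)&(W[...,2]<.1)&(abs(X)<.03)&(Y<-.205)&(Y>-.25)&(b['pixels'].max(2)<80)
print(m.sum(),[np.percentile(A[m],[3,97]).round(4).tolist() for A in(X,Y,W[...,2])])
cv2.imwrite('pics/hk4.png',b['pixels'])
E
```

```text
time_s: 40.75
tool_pos: [0.5034, -0.1889, 0.1558]
tool_rot: [-179.9, 0.0, 72.4]
force: [0.9, 0.4, 0.9]
grip_width: 0.0522
grasp_force: 0.0
time_s: 41.12
tool_pos: [0.5041, -0.1858, 0.1564]
tool_rot: [-180.0, -0.0, 78.6]
force: [0.2, -0.8, 0.2]
grip_width: 0.0524
grasp_force: 0.0
{'time_s': 41.125, 'tool_pos': [0.504, -0.186, 0.156], 'tool_rot': [-179.977, -0.0, 78.631], 'force': [0.224, -0.815, 0.225], 'grip_width': 0.052, 'grasp_force': 0.0, 'qpos': [41.896, 7.377, -26.397, 101.105, 3.436, 72.333, 3.275]}
-0.003968726390471293 -0.22595108595950783
329 [[-0.0085, 0.0077], [-0.2342, -0.2151], [0.0803, 0.0876]]
```

View pics/hk4.png

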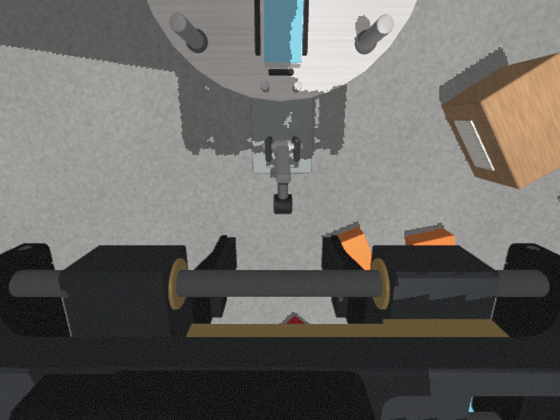

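The hook's bead lies open at (283,203), with carton and table untouched. Pinch it and swing it closed.

```bash
python3 -m jog '[{"dp":[0.05,0.35,3],"twist":0,"fingers":0.6},{"dp":[0.05,0.35,6],"twist":0,"fingers":0.6},{"dp":[0.05,0.35,9],"twist":0,"fingers":0.6},{"dp":[0.05,0.35,11],"twist":0,"fingers":0.6},{"dp":[0.05,0.35,12],"twist":0,"fingers":0.6},{"dp":[0.05,0.35,12],"twist":0,"fingers":0.05},{"dp":[0.05,0.35,12],"twist":0,"fingers":0.05},{"dp":[0.05,0.35,12],"twist":0,"fingers":0.05}]' 20; python3 -m jog '[{"dp":[0,0,0],"twist":0,"fingers":0.05},{"dp":[0,0,0],"twist":0,"fingers":0.05},{"dp":[0,0,0],"twist":0,"fingers":0.05}]'
```

```text
time_s: 42.18
tool_pos: [0.5085, -0.1864, 0.0377]
tool_rot: [179.9, 0.0, 78.7]
force: [0.2, 0.4, 0.3]
grip_width: 0.03
grasp_force: 0.0
time_s: 42.55
tool_pos: [0.5079, -0.1863, 0.0372]
tool_rot: [180.0, 0.0, 78.7]
force: [-1.3, 0.1, 3.6]
grip_width: 0.0178
grasp_force: 20.0
```

```bash
python3 -m jog '[{"dp":[0.2,0,-0.5],"twist":0,"fingers":0.05},{"dp":[0.8,0,-1.5],"twist":0,"fingers":0.05},{"dp":[1.5,0,-2.3],"twist":0,"fingers":0.05},{"dp":[2.4,0,-3],"twist":0,"fingers":0.05},{"dp":[3.5,0,-3.5],"twist":0,"fingers":0.05},{"dp":[4.6,0,-3.75],"twist":0,"fingers":0.05},{"dp":[5.7,0,-3.8],"twist":0,"fingers":0.05},{"dp":[6.8,0,-3.6],"twist":0,"fingers":0.05}]'; python3 -m jog '[{"dp":[0,0,0],"twist":0,"fingers":0.05},{"dp":[0.5,0,0.2],"twist":0,"fingers":0.05},{"dp":[1,0,0.4],"twist":0,"fingers":0.05},{"dp":[1.5,0,0.7],"twist":0,"fingers":0.05},{"dp":[1.9,0,0.9],"twist":0,"fingers":0.05},{"dp":[1.9,0,0.9],"twist":0,"fingers":0.05}]'
```

```text
time_s: 43.55
tool_pos: [0.5212, -0.1185, 0.0735]
tool_rot: [-180.0, 0.0, 78.7]
force: [-2.5, -0.9, 2.2]
grip_width: 0.0178
grasp_force: 20.0
time_s: 44.3
tool_pos: [0.5249, -0.0993, 0.0639]
tool_rot: [-180.0, -0.1, 78.8]
force: [-0.6, 2.9, 4.9]
grip_width: 0.0178
grasp_force: 20.0
```

```bash
python3 -m jog '[{"dp":[-0.1,0,0.2],"twist":0,"fingers":0.05},{"dp":[-0.1,0,0.2],"twist":0,"fingers":0.6},{"dp":[-0.1,0,0.2],"twist":0,"fingers":0.6},{"dp":[-0.1,0,0.2],"twist":0,"fingers":0.6},{"dp":[-0.1,0,0.2],"twist":0,"fingers":0.6},{"dp":[-0.1,0,-4],"twist":0,"fingers":0.6},{"dp":[-0.1,0,-8],"twist":0,"fingers":0.6},{"dp":[-0.1,0,-13],"twist":0,"fingers":0.6}]'; python3 -m jog '[{"dp":[-5,0,0],"twist":0,"fingers":0.6},{"dp":[-10,0,0],"twist":0,"fingers":0.6},{"dp":[-15,0,0],"twist":0,"fingers":0.6},{"dp":[-20,0,0],"twist":0,"fingers":0.6},{"dp":[-25,0,0],"twist":0,"fingers":0.6},{"dp":[-25,0,0],"twist":0,"fingers":0.6}]'
python3 - <<'E'
from h import *
st();b=cam('top');W=cloud(b)
m=(W[...,2]>.101)&(W[...,2]<.125)&(abs(W[...,0]-.52)<.04)&(abs(W[...,1]+.1)<.03)
if m.any(): print(m.sum(),W[m].mean(0),W[m].max(0))
posts(b)
for q in blanks(b): print(q)
s=cam('scene')
cv2.imwrite('pics/end.png',np.hstack([cv2.resize(x['pixels'][y:y+150,a:a+150],(400,400),interpolation=cv2.INTER_CUBIC) for x,y,a in((b,155,190),(s,135,210))]))
E
```

```text
time_s: 45.3
tool_pos: [0.5239, -0.1018, 0.1943]
tool_rot: [-179.9, -0.0, 78.7]
force: [0.6, -1.1, -0.4]
grip_width: 0.0521
grasp_force: 0.0
time_s: 46.05
tool_pos: [0.4728, -0.3525, 0.1929]
tool_rot: [-179.9, 0.1, 78.2]
force: [0.9, 1.0, -0.7]
grip_width: 0.0521
grasp_force: 0.0
{'time_s': 46.05, 'tool_pos': [0.473, -0.352, 0.193], 'tool_rot': [-179.918, 0.104, 78.236], 'force': [0.944, 0.981, -0.749], 'grip_width': 0.052, 'grasp_force': 0.0, 'qpos': [50.336, 12.023, -18.867, 91.345, 4.088, 77.333, 19.189]}
75 [ 0.5252891  -0.10087865  0.11076083] [ 0.53526037 -0.09090631  0.11571124]
post 35 base ang 44.6 0.1116
post 34 base ang -45.3 0.1111
post 33 base ang 134.4 0.1119
post 30 base ang -135.9 0.1112
(750, [498.0, 164.0], [0.6975, -0.5564], 0.0255, [[699.0, -559.6], [55.0, 132.2], 64.6])
(3012, [40.0, 199.0], [0.6221, 0.5899], 0.0259, [[624.7, 594.9], [241.3, 192.6], 7.2])
(428, [263.0, 195.0], [0.6163, 0.0251], 0.0705, [[616.8, 25.1], [49.1, 51.3], 79.3])
(427, [286.0, 226.0], [0.5398, -0.0292], 0.0702, [[540.1, -29.4], [72.2, 34.1], 78.0])
(416, [253.0, 250.0], [0.4845, 0.0478], 0.0704, [[484.6, 48.0], [51.0, 53.6], 33.5])
```

View pics/end.png

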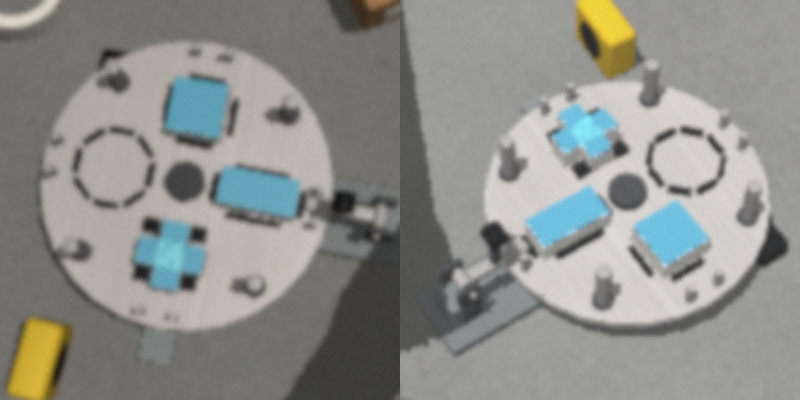

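The final picture shows square (195,107), oblong (258,193) and cross (172,253) seated, the cross nest at the front and the hook closed, its bead back at its starting position.

```bash
python3 -c "
from cell import env
print(env.sign_off())"
```

```text
the job is handed in; nothing more can be done
None
```

The job is handed in at about 46 s of the 210 s. The disc was not on the bench, so its nest was passed empty. The square, oblong and cross each went in flat at the front in turn, and the hook is closed in its catch with the cross nest at the front.

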